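# Load a spring on the dead-weight tester up to its mark

## Task

Check the spring in the dead-weight tester: thread the brass weights, one at a time, over its guide rod and set each down gently on the sprung pan, centred, until the pointer stands between the two long lines of the scale, then let go. The rod has been knocked a little out of upright, so feel for its end with the weight without pressing hard and straighten it as you lower the weight; do not drop a weight down the rod, force the tester or push the pan well past the lower line. Leave the weights you do not need and the other things where they are.

Things in the scene. Friction and masses are not known exactly. Their poses are not given: they have to be found in the camera images.
- tester: Dead-weight spring tester fixed to the bench. Grey base 96 (x) by 140 mm (y -94 to +46), 14 mm high, 18 with its screws. Origin: on the bench, on the vertical axis of spring and pan; z up, -y towards pillar and scale, -x face within 20 degrees of the robot. An open coil spring (44 mm tall, 42 mm across) carries a round pan; a guide rod stands up through it. Load it with 15 N at most in all
- rod_foot (a point): Centre of the stiff ball foot of the steel guide rod, on the axis, 22 mm above the bench. The rod is 8 mm thick, 76 mm long from here, with a flat end 98 mm above the bench. It stays where it is put and gives way sideways at about 5 N at the tip, 9 N at pan height: a weight threaded on it can straighten it. Straight down its sprung foot gives 1 mm for every 4 N, 4 mm in all
- rod_end (a point): Where the middle of the rod's end would be if the rod were upright: on the axis, 98 mm above the bench (fixed to the tester, not to the rod). The rod has been knocked over: its true end starts up to 5.5 mm from here in x and up to 5.5 mm in y, any way round. The lean is not measured
- scale (a point): Middle of the face of the upright scale plate (30 mm wide in y, 3 mm thick, top 90 mm above the bench), facing the tester's -x, 78 mm to -y of the axis and 8.5 mm to +x. Two long black lines 5 mm apart are the mark; the short ones are 2 mm divisions. Between it and the pan, 52 mm from the axis, stands a guide pillar 8 mm thick and 100 mm high
- pan_face (a point): Centre of the upper face of the flat round steel pan (70 mm across, 4 mm thick, no rim, 18 mm hole in the middle). It is 66 mm above the bench when the pan is right up and sinks with it. An arm joins it on the -y side to a bush on the pillar; its other sides are free
- pan (a joint): How far the pan has sunk, m: 0 right up, 0.026 on its stop. Spring about 340 N/m: each weight sinks it about 4 mm (3.7 to 4.3); empty it rides at 3 to 6.5 mm. A pointer on its arm runs before the scale: at the upper long line at 0.013, at the lower at 0.018. Two or three weights bring it between them. Past 0.022 the spring is overloaded
- weight_1: One of four equal bored brass weights: a disc 44 mm across and 12 mm thick with a plain 10 mm hole through its middle, about 0.14 kg, lying flat on a square grey felt mat (170 mm, 3 mm thick), neighbours about 80 mm apart between centres. Origin: centre of its underside, z up
- weight_2: One of four equal bored brass weights: a disc 44 mm across and 12 mm thick with a plain 10 mm hole through its middle, about 0.14 kg, lying flat on a square grey felt mat (170 mm, 3 mm thick), neighbours about 80 mm apart between centres. Origin: centre of its underside, z up
- weight_3: One of four equal bored brass weights: a disc 44 mm across and 12 mm thick with a plain 10 mm hole through its middle, about 0.14 kg, lying flat on a square grey felt mat (170 mm, 3 mm thick), neighbours about 80 mm apart between centres. Origin: centre of its underside, z up
- weight_4: One of four equal bored brass weights: a disc 44 mm across and 12 mm thick with a plain 10 mm hole through its middle, about 0.14 kg, lying flat on a square grey felt mat (170 mm, 3 mm thick), neighbours about 80 mm apart between centres. Origin: centre of its underside, z up
- tin: bystander: round aluminium parts tin with a glass-topped lid, 52 mm across, 23 mm high, on the bench behind the mat; origin at the centre of its underside
- eye_loupe: bystander: black and orange eye loupe standing on its rim, 32 mm across, 27 mm high, behind the tester; origin at the centre of its underside
- block: bystander: six-sided steel bench block with holes, 36 x 42 x 25 mm, on the bench in front of the tester; origin at the centre of its underside

How it is judged:
By the outcome, as a careful person would: the job done as asked, in the order asked, and still so for the second after the job is handed in, with the robot touching nothing.
It also fails if it takes over 72 s, if anything falls off the work surface, if the arm or the gripper's body presses on something with over 40 N, if the wrist force passes 120 N, or if a joint passes its speed limit or range.

## Robot

A 7-joint arm with a two-finger parallel gripper is mounted at the origin on a cart in front of the work surface, level with it; the furniture and walls round the work are solid. World frame = base frame: x ahead of the robot, y to its left, z up, the work surface at z = 0. Lengths are in m, angles in rad, forces in N, time in s.
With the tool pointing down it reaches from about 0.425 to 0.875 m from the base axis. Payload 9.9 kg.
Tool frame: the origin (TCP) lies at the very end of the fingers, on their centre line; the grasp point (between the pads) lies 19 mm behind it (bot.tcp_to_grasp is the distance from the TCP to the grasp point, in m); z points along the fingers, y is the line along which they close (so a half turn about z gives the same grasp; the last joint's range is limited). The gripper opens to 85 mm and grips with 20 to 120 N. Pads are 22 mm wide; open, the fingers measure 114 mm over their backs; the gripper's body (76 mm by 85 mm) begins 54 mm behind the grasp point. The pads swing forward as they close: fully open they stand 13 mm farther back than shut.
Start: joints at [1.169, 0.576, 0.025, 1.437, -0.015, 1.129, -0.057], TCP at [0.211, -0.641, 0.21] pointing down, gripper open.
Joint ranges: [-2.76, 2.76], [-0.34, 2.15], [-1.52, 1.57], [0.19, 2.46], [-1.09, 4.23], [0.17, 1.99], [-2.82, 2.82]. Speed limits (rad/s): [2.22, 2.22, 3.01, 3.01, 3.14, 3.14, 3.14].

## Interface

Orientations are given as a unit quaternion [w, x, y, z].
In Python, from workcell import bot, capture, job gives the robot as it stands.
- The arm moves only by the tool jog_arm, never from a script. Its argument "commands" is a list of rows, each an object with "slide": the shift along the tool's x, y, z in mm, a list of three; "turn": the turn about the tool's z in rad; "hand": the closure, from 0 (fully open) to 1 (shut). In form: [{"slide": [tx, ty, tz], "turn": turn, "hand": hand}, ...]. A call has 1 to 12 rows; each row shifts and turns the commanded pose from where the row before left it, along the tool's axes as they then stand; what a row does not reach is not made up. A row lasts 1/12 s, in which the tool goes at most 41.7 mm and 7.16 degrees, less where a joint would pass 70% of its speed; a pose out of reach is approached as far as the arm can. A call is refused whole if a number of a shift passes 41.7 or a number of a turn 0.125, either way. A call with a gripper value outside its range is refused whole. The fingers move at their own pace and stop on an object; "squeeze" is the grip in N (left out, the last holds). Time passes only in rows, so rows that do not move let the fingers close. It gives the time, the measured TCP pose, the force, the opening and the grip force at its end, in the units of the state.
- bot.get_state(): the state, without advancing time (a new reading comes with each control period).
- capture(name): name is "scene" or "top" or "wrist"; returns a dict with "img" (420x560x3 uint8, red, green, blue), "camera_matrix" (3x3 intrinsics, pixels), "view" (4x4, takes a point from world to camera coordinates). Camera axes: x right, y up, looking along -z (the intrinsics and any distortion apply to the point x, -y, -z); pixel columns grow to the right and rows downward; lengths in m; the calibration is good to about 2 mm. A picture is of the moment at which its call begins. There is no depth.
- job.hand_in(): hands the job in; it is judged then, once.
The state is a dict: "clock": time; "joint_positions": joint angles; "dq": joint speeds; "tau": joint torques, N m; "eef_pos": TCP position; "eef_rot": TCP orientation; "wrist_force": force on the tool from outside, world axes, zero at the start; "moment": the same for the moment, N m; "grip_width": opening from 0.0 (shut) to 1.0 (fully open); "grasp_force": force on a finger pad.
Only numpy, scipy, OpenCV 4.12 (cv2) and the standard library are available. Lean on these libraries where they do the work, as an engineer would, in place of code of your own. Each camera call takes 0.05 s, during which the arm holds its last target. There are 200 camera calls.

## Working session

There is one attempt and no reset: what is moved stays moved. The work goes in short steps, Python scripts to look and compute and a tool call to move; the robot and the scene stay as the last step left them, time stands still between calls to the robot, and variables do not carry over. Pictures are saved under pics/ and viewed, at most 10 in all, crops included, and the job is handed in when it is done.

Besides the shell and the picture viewer there is one more tool, called after ">>>" by a JSON object that holds its "name" and its "arguments", one argument or row to a line. jog_arm: Moves the arm, as the interface text tells. Its arguments: {"type":"object","properties":{"commands":{"type":"array","items":{"type":"object","properties":{"slide":{"type":"array","items":{"type":"number"}},"turn":{"type":"number"},"hand":{"type":"number"}}}},"squeeze":{"type":"number"}},"required":["commands"]}

```bash
mkdir -p pics; cat > h.py <<'E'
import numpy as np, cv2
from workcell import bot, capture, job
def proj(c,P):
    P=np.atleast_2d(P); q=(c['view']@np.c_[P,np.ones(len(P))].T)[:3]; q=c['camera_matrix']@(q*np.array([[1],[-1],[-1]]))
    return (q[:2]/q[2]).T
def ray(c,uv):
    d=np.linalg.inv(c['camera_matrix'])@np.array([uv[0],uv[1],1.]); V=c['view']; R=V[:3,:3]
    return -R.T@V[:3,3], R.T@(d*np.array([1,-1,-1]))
def onz(c,uv,z):
    o,d=ray(c,uv); return o+d*(z-o[2])/d[2]
def tri(l):
    A=np.zeros((3,3));b=np.zeros(3)
    for c,uv in l:
        o,d=ray(c,uv); d=d/np.linalg.norm(d); M=np.eye(3)-np.outer(d,d); A+=M;b+=M@o
    return np.linalg.solve(A,b)
def snap(n,f):
    c=capture(n); cv2.imwrite('pics/%s.png'%f,c['img'][:,:,::-1]); np.savez('pics/%s.npz'%f,**c); return c
def load(f): return dict(np.load('pics/%s.npz'%f))
E
python3 - <<'E'
from h import *
a=snap('scene','s0');b=snap('top','t0')
cv2.imwrite('pics/st0.png',cv2.resize(np.vstack([a['img'],b['img']])[:,:,::-1],None,fx=.71,fy=.71))
for c in(a,b): print(c['view'].round(3).tolist(),c['camera_matrix'].round(1).tolist())
s=bot.get_state();print(s)
E
```

```text
[[0.997, -0.074, 0.009, -0.551], [0.038, 0.609, 0.792, -0.091], [-0.064, -0.79, 0.61, -1.191], [0.0, 0.0, 0.0, 1.0]] [[416.2, 0.0, 275.0], [0.0, 416.2, 207.0], [0.0, 0.0, 1.0]]
[[0.015, -1.0, 0.01, -0.042], [0.987, 0.016, 0.16, -0.551], [-0.16, 0.007, 0.987, -1.263], [0.0, 0.0, 0.0, 1.0]] [[493.2, 0.0, 275.1], [0.0, 493.2, 207.5], [0.0, 0.0, 1.0]]
{'clock': 0.1, 'joint_positions': array([ 1.16919893,  0.57643543,  0.02481589,  1.43779685, -0.01497335,
        1.12899669, -0.05645562]), 'dq': array([ 0.0010821 , -0.00082634,  0.00041321, -0.00141354, -0.00039749,
        0.00044922,  0.00089292]), 'tau': array([ 5.01278715e-03, -7.67303610e+01,  2.25738533e+00, -2.86601543e+01,
        1.58101291e-02,  8.75592552e-03,  1.34217944e-05]), 'eef_pos': array([ 0.2108045 , -0.64079489,  0.20924626]), 'eef_rot': array([-7.09483528e-04,  9.87392777e-01,  1.58287636e-01, -1.54414624e-04]), 'wrist_force': array([-0.81748849, -0.17177339, -1.31713444]), 'moment': array([-0.0687749 ,  0.04921996, -0.01330202]), 'grasp_force': 0.0, 'grip_width': 1.0039742642249916}
```

View pics/s0.png

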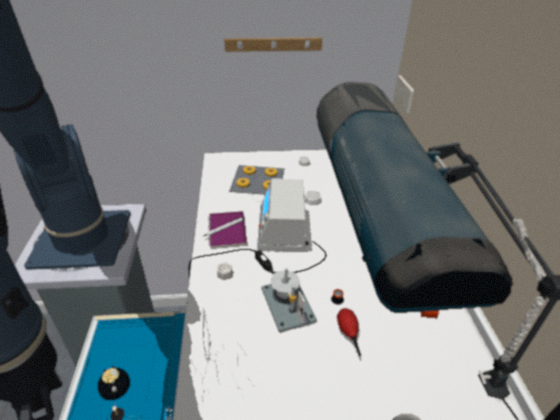

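View pics/t0.png

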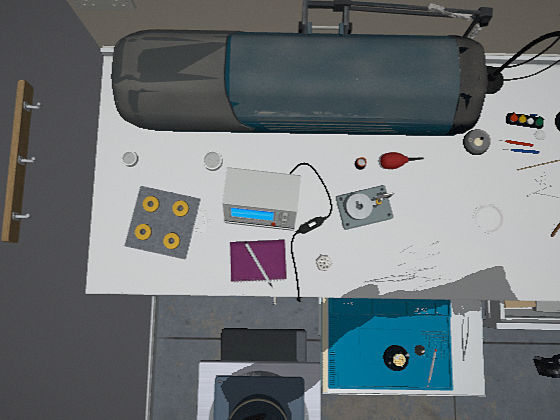

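The scene view shows the tester at (287,285), four brass weights on the mat near (258,178) and an instrument box between them. In the top view the weights are at (151,204), (180,209), (142,232) and (171,241), the pan is at about (360,206), and the pillar and scale are to its right at about (380,202).

```bash
python3 - <<'E'
from h import *
a=load('s0');b=load('t0')
R={}
for n,c in(('s',a),('t',b)):
    h=cv2.cvtColor(c['img'],cv2.COLOR_RGB2HSV); m=cv2.inRange(h,(15,120,90),(32,255,255))
    k,l,st,ce=cv2.connectedComponentsWithStats(m)
    for i in range(1,k):
        if st[i,4]>25: print(n,st[i],ce[i].round(1), onz(c,ce[i],.013).round(4))
for uv in [(360,205),(380,202),(335,192),(342,229),(397,217),(388,184),(228,168),(299,174),(223,222),(296,230)]: print(uv,onz(b,uv,.0).round(3),onz(b,uv,.06).round(3),onz(b,uv,.09).round(3))
x=lambda f,u0,v0,u1,v1:cv2.resize(f['img'][v0:v1,u0:u1,::-1],(800,300),interpolation=cv2.INTER_CUBIC)
cv2.imwrite('pics/c1.png',np.vstack([x(a,240,255,360,335)if 0 else cv2.resize(a['img'][255:335,220:340,::-1],(450,300),interpolation=2),cv2.resize(b['img'][170:250,320:440,::-1],(450,300),interpolation=2)]))
E
```

```text
s [311  39   9  10  41] [314.8  44.3] [0.9379 1.7679 0.013 ]
s [226  40  11  10  47] [230.3  44.4] [0.4041 1.7888 0.013 ]
s [243  40  27  10 163] [256.1  44.5] [0.5657 1.7791 0.013 ]
s [278  40  25  10 136] [289.9  44.1] [0.7799 1.7794 0.013 ]
s [243 167  12   8  74] [248.8 170. ] [0.484  0.3152 0.013 ]
s [265 168  12   8  79] [270.6 171.6] [0.5596 0.3002 0.013 ]
s [237 178  12   9  92] [242.6 182.2] [0.4611 0.2403 0.013 ]
s [263 181   7   8  34] [265.6 184.1] [0.5379 0.2237 0.013 ]
s [289 295   8   7  39] [292.2 298.1] [ 0.5745 -0.267   0.013 ]
t [519 115   8   8  42] [522.3 118.7] [ 0.8209 -0.7247  0.013 ]
t [143 196  16  16 175] [150.4 203.4] [0.5617 0.3052 0.013 ]
t [173 201  16  15 166] [180.1 208. ] [0.5504 0.2242 0.013 ]
t [135 224  16  16 177] [142.6 231.5] [0.4848 0.3217 0.013 ]
t [164 233  16  16 175] [171.3 240.3] [0.4623 0.2437 0.013 ]
(360, 205) [ 0.569 -0.267  0.   ] [ 0.559 -0.256  0.06 ] [ 0.554 -0.25   0.09 ]
(380, 202) [ 0.578 -0.322  0.   ] [ 0.568 -0.309  0.06 ] [ 0.562 -0.302  0.09 ]
(335, 192) [ 0.604 -0.198  0.   ] [ 0.593 -0.19   0.06 ] [ 0.587 -0.186  0.09 ]
(342, 229) [ 0.502 -0.217  0.   ] [ 0.495 -0.208  0.06 ] [ 0.491 -0.204  0.09 ]
(397, 217) [ 0.537 -0.368  0.   ] [ 0.529 -0.352  0.06 ] [ 0.524 -0.345  0.09 ]
(388, 184) [ 0.629 -0.345  0.   ] [ 0.617 -0.331  0.06 ] [ 0.61  -0.323  0.09 ]
(228, 168) [0.667 0.099 0.   ] [0.653 0.094 0.06 ] [0.645 0.091 0.09 ]
(299, 174) [ 0.654 -0.098  0.   ] [ 0.64  -0.095  0.06 ] [ 0.633 -0.093  0.09 ]
(223, 222) [0.516 0.108 0.   ] [0.508 0.102 0.06 ] [0.504 0.099 0.09 ]
(296, 230) [ 0.497 -0.091  0.   ] [ 0.49  -0.088  0.06 ] [ 0.487 -0.087  0.09 ]
```

View pics/c1.png

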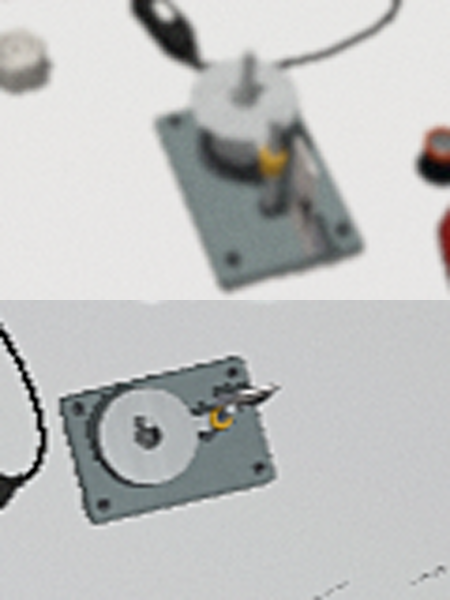

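The crop shows the pan centre near top pixel (359.5,206.5), the yellow pointer to its right and the base yawed about +11°. I'll turn the tool so the fingers close along the tester's x axis, then view the tester from the wrist.

>>> {"name": "jog_arm", "arguments": {
  "commands": [
    {"slide": [0,0,-4],"turn": -0.121,"hand": 0.3},
    {"slide": [0,0,-4],"turn": -0.121,"hand": 0.3},
    {"slide": [0,0,-4],"turn": -0.121,"hand": 0.3},
    {"slide": [0,0,-4],"turn": -0.121,"hand": 0.3},
    {"slide": [0,0,-4],"turn": -0.121,"hand": 0.3},
    {"slide": [0,0,-4],"turn": -0.121,"hand": 0.3},
    {"slide": [0,0,-4],"turn": -0.121,"hand": 0.3},
    {"slide": [0,0,-4],"turn": -0.121,"hand": 0.3},
    {"slide": [0,0,-4],"turn": -0.121,"hand": 0.3},
    {"slide": [0,0,-4],"turn": -0.121,"hand": 0.3},
    {"slide": [0,0,-4],"turn": -0.121,"hand": 0.3},
    {"slide": [0,0,-4],"turn": -0.121,"hand": 0.3}
  ]
}}

```text
clock: 1.1
eef_pos: [0.2108, -0.641, 0.2577]
eef_rot: [-0.0, 0.631, 0.776, 0.0]
wrist_force: [-0.5, -0.4, -0.1]
grip_width: 0.697
grasp_force: 0.0
```

```bash
cat >> h.py <<'E'
from scipy.spatial.transform import Rotation as Ro
def Rt(s): q=s['eef_rot']; return Ro.from_quat([q[1],q[2],q[3],q[0]]).as_matrix()
def st():
    s=bot.get_state(); R=Rt(s); p=s['eef_pos']
    print('t %.2f'%s['clock'],'p',(p*1e3).round(1),'yaw %.1f'%np.degrees(np.arctan2(R[1,0],R[0,0])),'z',R[:,2].round(4),'F',s['wrist_force'].round(1),'w %.3f g %.1f'%(s['grip_width'],s['grasp_force']))
    return s
def to(s,T): return (Rt(s).T@(np.array(T)-s['eef_pos'])*1e3).round(1)
E
python3 - <<'E'
from h import *
s=st();print(to(s,[.555,-.255,.26]),to(s,[.4623,.2437,.26]))
c=snap('wrist','w0');R=Rt(s)
V=c['view'];o=-V[:3,:3].T@V[:3,3];print('cam in tool mm',(R.T@(o-s['eef_pos'])*1e3).round(1),'look',(R.T@-V[2,:3]).round(3),'up',(R.T@V[1,:3]).round(3),c['camera_matrix'].round(0).tolist())
E
```

```text
t 1.10 p [ 210.8 -641.   257.7] yaw 101.7 z [-4.e-04  9.e-04 -1.e+00] F [-0.5 -0.4 -0.1] w 0.697 g 0.0
[307.8 415.6  -2.1] [815.  426.3  -1.6]
cam in tool mm [  69.6    0.3 -164.4] look [-0.276 -0.001  0.961] up [0.961 0.    0.276] [[368.0, 0.0, 282.0], [0.0, 368.0, 209.0], [0.0, 0.0, 1.0]]
```

>>> {"name": "jog_arm", "arguments": {
  "commands": [
    {"slide": [24,32,0]},
    {"slide": [24,32,0]},
    {"slide": [24,32,0]},
    {"slide": [24,32,0]},
    {"slide": [24,32,0]},
    {"slide": [24,32,0]},
    {"slide": [24,32,0]},
    {"slide": [24,32,0]},
    {"slide": [24,32,0]},
    {"slide": [24,32,0]},
    {"slide": [24,32,0]},
    {"slide": [24,32,0]}
  ]
}}

```text
validation failed for argument at $.co...
```

```bash
python3 - <<'E'
from h import *
s=st();print(to(s,[.4623,.2437,.26]))
c=snap('wrist','w1')
E
```

```text
t 1.15 p [ 210.7 -641.4  258.5] yaw 102.2 z [-2.e-04 -2.e-04 -1.e+00] F [-0.3 -0.8  0.7] w 0.702 g 0.0
[811.7 433.3  -1.7]
```

View pics/w1.png

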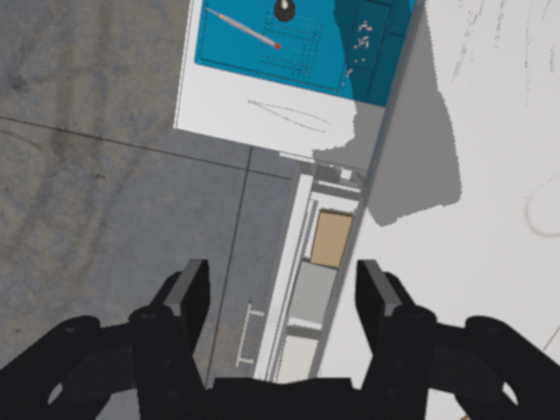

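The jog was refused because every row needs all its fields, so the picture still shows the start place. The fingertips are at about (200,265) and (365,265).

>>> {"name": "jog_arm", "arguments": {
  "commands": [
    {"slide": [24,32,0],"turn": 0,"hand": 0.3},
    {"slide": [24,32,0],"turn": 0,"hand": 0.3},
    {"slide": [24,32,0],"turn": 0,"hand": 0.3},
    {"slide": [24,32,0],"turn": 0,"hand": 0.3},
    {"slide": [24,32,0],"turn": 0,"hand": 0.3},
    {"slide": [24,32,0],"turn": 0,"hand": 0.3},
    {"slide": [24,32,0],"turn": 0,"hand": 0.3},
    {"slide": [24,32,0],"turn": 0,"hand": 0.3},
    {"slide": [24,32,0],"turn": 0,"hand": 0.3},
    {"slide": [24,32,0],"turn": 0,"hand": 0.3},
    {"slide": [24,32,0],"turn": 0,"hand": 0.3},
    {"slide": [24,32,0],"turn": 0,"hand": 0.3}
  ]
}}

```text
clock: 2.2
eef_pos: [0.5312, -0.2813, 0.2576]
eef_rot: [-0.0, 0.635, 0.772, -0.0]
wrist_force: [0.7, -0.3, -0.6]
grip_width: 0.702
grasp_force: 0.0
```

```bash
python3 - <<'E'
from h import *
s=st();print(to(s,[.4623,.2437,.26]))
c=snap('wrist','w2')
cv2.imwrite('pics/w2c.png',cv2.resize(c['img'][60:330,150:510,::-1],(800,600),interpolation=cv2.INTER_CUBIC))
E
```

```text
t 2.20 p [ 531.2 -281.3  257.6] yaw 101.1 z [-5.e-04  2.e-04 -1.e+00] F [ 0.7 -0.3 -0.6] w 0.702 g 0.0
[528.4  33.5  -2.2]
```

View pics/w2c.png

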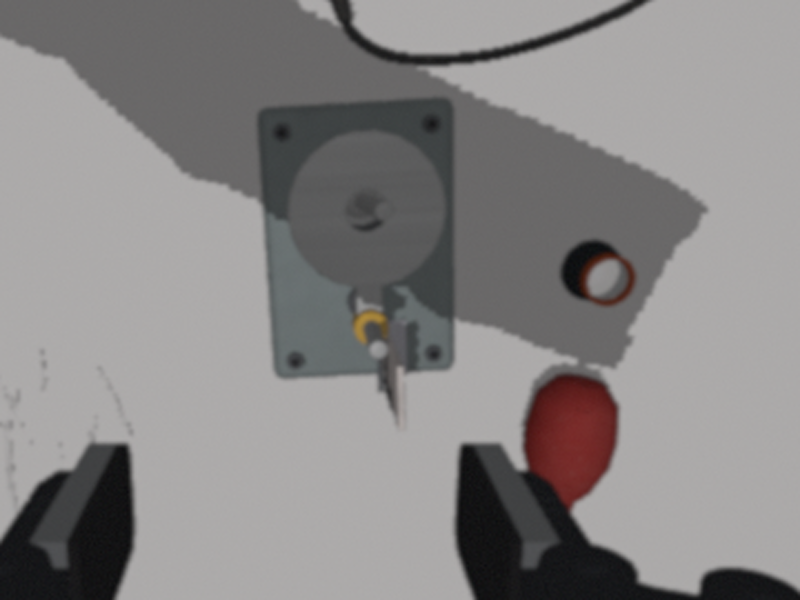

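The wrist crop shows the base corners at crop (260,110), (450,99), (453,367) and (277,377), the pan centre at (366,209), the rod end at (385,210) and the pillar top at (378,349).

```bash
python3 - <<'E'
from h import *
from scipy.optimize import least_squares
c=load('w2')
f=lambda u,v:np.array([150+u/2.222,60+v/2.222])
U=np.array([f(*p) for p in[(260,108),(451,98),(454,367),(277,378),(366,209),(378,349)]])
M=np.array([[-48,46,13],[48,46,13],[48,-94,13],[-48,-94,13],[0,0,61.5],[0,-52,100]])/1e3
def w(p): 
    C,S=np.cos(p[2]),np.sin(p[2]); return M@np.array([[C,S,0],[-S,C,0],[0,0,1]])+[p[0],p[1],0]
r=least_squares(lambda p:(proj(c,w(p))-U).ravel(),[.555,-.255,.2])
print(r.x,np.degrees(r.x[2]),r.fun.round(1))
r4=least_squares(lambda p:(proj(c,w(p))-U)[:4].ravel(),[.555,-.255,.2]);print('corners',r4.x)
print('pan',onz(c,U[4],.0615),'pillar',onz(c,U[5],.1),'rodend',onz(c,f(385,210),.098))
b=load('t0'); print('top pan',onz(b,(359.5,206.5),.0615))
print('rod end from top',onz(b,(320+142/3.75,170+425/3.75),.098))
E
```

```text
[ 0.55842316 -0.25415966  0.25147706] 14.4085739758599 [-2.  -0.5  1.7 -1.4  0.8  1.5 -1.2  1.   0.3  0.4  0.3 -0.3]
corners [ 0.55862135 -0.25414188  0.25181532]
pan [ 0.55808078 -0.25387629  0.0615    ] pillar [ 0.5711206  -0.30484674  0.1       ] rodend [ 0.56150321 -0.2486793   0.098     ]
top pan [ 0.5546433  -0.25415412  0.0615    ]
rod end from top [ 0.35499721 -0.24109933  0.098     ]
```

>>> {"name": "jog_arm", "arguments": {
  "commands": [
    {"slide": [40,2.5,0],"turn": 0,"hand": 0.3},
    {"slide": [40,2.5,0],"turn": 0,"hand": 0.3},
    {"slide": [40,2.5,0],"turn": 0,"hand": 0.3},
    {"slide": [40,2.5,0],"turn": 0,"hand": 0.3},
    {"slide": [40,2.5,0],"turn": 0,"hand": 0.3},
    {"slide": [40,2.5,0],"turn": 0,"hand": 0.3},
    {"slide": [40,2.5,0],"turn": 0,"hand": 0.3},
    {"slide": [40,2.5,0],"turn": 0,"hand": 0.3},
    {"slide": [40,2.5,0],"turn": 0,"hand": 0.3},
    {"slide": [40,2.5,0],"turn": 0,"hand": 0.3},
    {"slide": [40,2.5,0],"turn": 0,"hand": 0.3},
    {"slide": [40,2.5,0],"turn": 0,"hand": 0.3}
  ]
}}

```text
clock: 3.25
eef_pos: [0.4642, 0.1949, 0.2578]
eef_rot: [-0.0, 0.635, 0.772, -0.0]
wrist_force: [1.8, 0.2, 0.6]
grip_width: 0.697
grasp_force: 0.0
```

```bash
cat >> h.py <<'E'
def brass(c,lo=200):
    h=cv2.cvtColor(c['img'],cv2.COLOR_RGB2HSV); m=cv2.inRange(h,(14,90,60),(34,255,255))
    cs,_=cv2.findContours(m,cv2.RETR_EXTERNAL,cv2.CHAIN_APPROX_NONE)
    return [cv2.fitEllipse(k) for k in cs if cv2.contourArea(k)>lo]
E
python3 - <<'E'
from h import *
s=st()
c=snap('wrist','w3')
for e in brass(c):
    p=onz(c,e[0],.014); print(np.round(e[0],1),np.round(e[1],1),p.round(4),'go',to(s,p))
E
```

```text
t 3.25 p [464.2 194.9 257.8] yaw 101.1 z [-2.e-04 -1.e-04 -1.e+00] F [1.8 0.2 0.6] w 0.697 g 0.0
[364.2 157.3] [37.9 39.5] [0.5511 0.2239 0.014 ] go [ 11.7  90.9 243.8]
[290.  123.8] [39.7 40.1] [0.4631 0.2436 0.014 ] go [ 48.    8.4 243.8]
[393.5  83.9] [40.2 44.1] [0.5618 0.3047 0.014 ] go [ 88.9 117.  243.8]
[326.6  52.4] [41.3 45.2] [0.4859 0.3211 0.014 ] go [119.7  45.7 243.8]
```

>>> {"name": "jog_arm", "arguments": {
  "commands": [
    {"slide": [5,1,20],"turn": 0,"hand": 0.3},
    {"slide": [5,1,20],"turn": 0,"hand": 0.3},
    {"slide": [5,1,20],"turn": 0,"hand": 0.3},
    {"slide": [5,1,20],"turn": 0,"hand": 0.3},
    {"slide": [5,1,20],"turn": 0,"hand": 0.3},
    {"slide": [5,1,20],"turn": 0,"hand": 0.3},
    {"slide": [5,1,20],"turn": 0,"hand": 0.3},
    {"slide": [5,1,20],"turn": 0,"hand": 0.3},
    {"slide": [5,0,20],"turn": 0,"hand": 0.3},
    {"slide": [3,0,20],"turn": -0.06,"hand": 0.3},
    {"slide": [0,0,0],"turn": 0,"hand": 0.3}
  ]
}}

```text
clock: 4.22
eef_pos: [0.4613, 0.2411, 0.0548]
eef_rot: [-0.001, 0.61, 0.792, -0.002]
wrist_force: [-0.0, 0.1, -0.1]
grip_width: 0.7
grasp_force: 0.0
```

```bash
python3 - <<'E'
from h import *
s=st()
c=snap('wrist','w4')
b=load('w3')
for e in brass(c):
    p=onz(c,e[0],.014); print(np.round(e[0],1),np.round(e[1],1),p.round(4),'go',to(s,p))
    print([tri([(c,e[0]),(b,q[0])]).round(4).tolist() for q in brass(b)][:2])
cv2.imwrite('pics/w4c.png',c['img'][:,:,::-1])
E
```

```text
t 4.22 p [461.3 241.1  54.8] yaw 104.8 z [-0.0049 -0.0023 -1.    ] F [-0.   0.1 -0.1] w 0.700 g 0.0
[421.7 277.7] [47.9 72.1] [0.5522 0.2309 0.014 ] go [-33.1  85.4  40.3]
[[0.5559, 0.2247, 0.0027], [0.4699, 0.2664, 0.1506]]
[286.6 221. ] [71.5 72.9] [0.4629 0.2448 0.014 ] go [ 3.2  2.6 40.8]
[[0.4836, 0.261, 0.1496], [0.4633, 0.2434, 0.0094]]
[483.9 164.2] [75.1 85.7] [0.5608 0.3054 0.014 ] go [ 36.7 112.8  40.1]
[[0.516, 0.2705, 0.1147], [0.4559, 0.2807, 0.2035]]
[365.5  98.9] [79.6 85.1] [0.4858 0.3218 0.014 ] go [71.7 44.5 40.5]
[[0.3687, 0.2843, 0.6853], [0.4397, 0.2805, 0.3168]]
```

View pics/w4c.png

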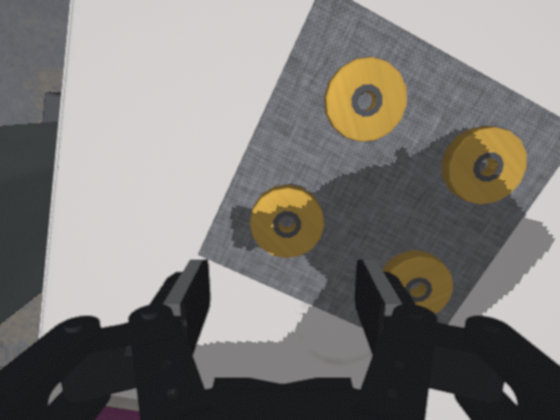

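The weight sits between the finger positions; its hole is at (287,223), about 3 mm in tool x and 2 mm in tool y from centre. I'll descend and grip.

>>> {"name": "jog_arm", "arguments": {
  "commands": [
    {"slide": [1.5,1,13],"turn": 0,"hand": 0.3},
    {"slide": [1.5,1,13],"turn": 0,"hand": 0.3},
    {"slide": [0,0,13],"turn": 0,"hand": 0.3},
    {"slide": [0,0,12],"turn": 0,"hand": 0.3},
    {"slide": [0,0,0],"turn": 0,"hand": 0.3},
    {"slide": [0,0,0],"turn": 0,"hand": 1},
    {"slide": [0,0,0],"turn": 0,"hand": 1},
    {"slide": [0,0,0],"turn": 0,"hand": 1},
    {"slide": [0,0,0],"turn": 0,"hand": 1},
    {"slide": [0,0,0],"turn": 0,"hand": 1},
    {"slide": [0,0,0],"turn": 0,"hand": 1}
  ],
  "squeeze": 40
}}

```text
clock: 5.18
eef_pos: [0.4646, 0.2455, 0.0074]
eef_rot: [0.0, 0.61, 0.792, 0.0]
wrist_force: [0.2, 0.6, 0.8]
grip_width: -0.002
grasp_force: 0.0
```

```bash
python3 - <<'E'
from h import *
s=st()
E
```

```text
t 5.18 p [464.6 245.5   7.4] yaw 104.8 z [ 5.e-04  2.e-04 -1.e+00] F [0.2 0.6 0.8] w -0.002 g 0.0
```

```bash
python3 - <<'E'
from h import *
c=snap('wrist','w5')
E
```

```text
(no output)
```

View pics/w5.png

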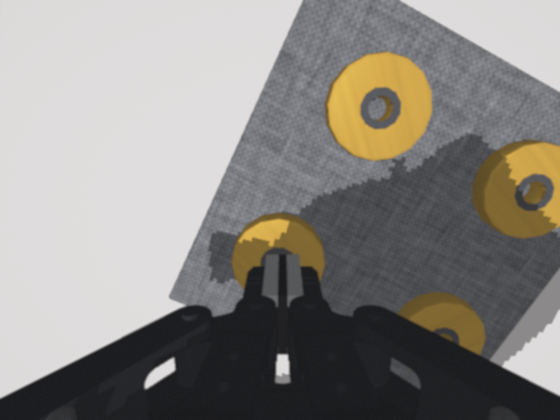

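The fingers shut just above the disc, which is undisturbed at (279,258). I'll check the actual height using the fully visible weight.

```bash
python3 - <<'E'
from h import *
w3,w4,w5=load('w3'),load('w4'),load('w5')
def hole(c,uv,r):
    g=c['img'].astype(int); h=cv2.cvtColor(c['img'],cv2.COLOR_RGB2HSV)
    m=cv2.inRange(h,(14,90,60),(34,255,255)); u,v=map(int,uv)
    k,l,stt,ce=cv2.connectedComponentsWithStats(255-m[v-r:v+r,u-r:u+r])
    i=np.argmin([np.hypot(*(q-r)) if j else 9e9 for j,q in enumerate(ce)]); return ce[i]+[u-r,v-r],stt[i,4]
for e in brass(w5): print(np.round(e[0],1),np.round(e[1],1))
A=brass(w3)[3][0];B=brass(w4)[3][0];C=[e[0] for e in brass(w5) if np.hypot(e[0][0]-380,e[0][1]-106)<15][0]
print('outer',tri([(w3,A),(w4,B),(w5,C)]),tri([(w3,A),(w4,B)]),tri([(w4,B),(w5,C)]),tri([(w3,A),(w5,C)]))
H=[(w3,(326,52)),(w4,(366,99)),(w5,(381,107))]
H=[(c,)+hole(c,u,r) for (c,u),r in zip(H,(10,22,26))];print([h[1:] for h in H]);print('hole',tri([h[:2] for h in H]))
for a,b in zip((w3,w4,w5),(A,B,C)): print(onz(a,b,.014),onz(a,b,.007))
# all heights of camera
for a in(w3,w4,w5): V=a['view'];print(-V[:3,:3].T@V[:3,3])
E
```

```text
[446.3 318.4] [44.4 94.7]
[277.5 252.6] [79.1 89.5]
[520.3 188.8] [ 90.9 101.3]
[378.6 105.8] [102.6 110.2]
outer [0.48634797 0.32188156 0.01110276] [0.4863034  0.32176218 0.01093199] [0.48617396 0.3219747  0.01233443] [0.48631692 0.32184837 0.01111341]
[(array([326.93229167,  52.38541667]), np.int32(192)), (array([366.00578871,  99.95224313]), np.int32(691)), (array([379.2484472 , 107.60780834]), np.int32(1127))]
hole [0.48624663 0.321298   0.01399053]
[0.48590846 0.32113031 0.014     ] [0.48650512 0.32212265 0.007     ]
[0.48582492 0.32176236 0.014     ] [0.48723117 0.32220444 0.007     ]
[0.48578027 0.32198534 0.014     ] [0.48749731 0.32239073 0.007     ]
[0.4511095  0.26325417 0.42225757]
[0.44461662 0.30880783 0.21912585]
[0.44706314 0.31284441 0.17184135]
```

>>> {"name": "jog_arm", "arguments": {
  "commands": [
    {"slide": [0,0,0],"turn": 0,"hand": 0.3},
    {"slide": [0,0,0],"turn": 0,"hand": 0.3},
    {"slide": [0,0,0],"turn": 0,"hand": 0.3},
    {"slide": [0,0,0],"turn": 0,"hand": 0.3},
    {"slide": [0,0,0],"turn": 0,"hand": 0.3}
  ]
}}

```text
clock: 5.65
eef_pos: [0.4644, 0.2456, 0.007]
eef_rot: [-0.0, 0.61, 0.793, -0.0]
wrist_force: [0.7, -0.5, -0.1]
grip_width: 0.689
grasp_force: 0.0
```

>>> {"name": "jog_arm", "arguments": {
  "commands": [
    {"slide": [0,0,2],"turn": 0,"hand": 0.3},
    {"slide": [0,0,2],"turn": 0,"hand": 0.3},
    {"slide": [0,0,0],"turn": 0,"hand": 0.3}
  ]
}}

```text
clock: 5.9
eef_pos: [0.4642, 0.2454, 0.0025]
eef_rot: [-0.0, 0.61, 0.793, -0.0]
wrist_force: [-0.5, 0.5, 0.6]
grip_width: 0.701
grasp_force: 0.0
```

>>> {"name": "jog_arm", "arguments": {
  "commands": [
    {"slide": [0,0,2],"turn": 0,"hand": 0.3},
    {"slide": [0,0,2],"turn": 0,"hand": 0.3},
    {"slide": [0,0,0],"turn": 0,"hand": 0.3}
  ]
}}

```text
clock: 6.15
eef_pos: [0.4643, 0.2454, -0.0014]
eef_rot: [-0.0, 0.61, 0.793, -0.0]
wrist_force: [0.1, 0.6, 0.2]
grip_width: 0.702
grasp_force: 0.0
```

>>> {"name": "jog_arm", "arguments": {
  "commands": [
    {"slide": [0,0,0],"turn": 0,"hand": 0.45},
    {"slide": [0,0,0],"turn": 0,"hand": 0.6},
    {"slide": [0,0,0],"turn": 0,"hand": 0.6},
    {"slide": [0,0,0],"turn": 0,"hand": 0.6}
  ],
  "squeeze": 40
}}

```text
clock: 6.48
eef_pos: [0.4645, 0.2456, -0.0009]
eef_rot: [0.0, 0.61, 0.793, 0.0]
wrist_force: [0.4, -1.0, -0.6]
grip_width: 0.402
grasp_force: 0.0
```

```bash
python3 - <<'E'
from h import *
s=st()
E
```

```text
t 6.48 p [464.5 245.6  -0.9] yaw 104.8 z [ 2.e-04  1.e-04 -1.e+00] F [ 0.4 -1.  -0.6] w 0.402 g 0.0
```

>>> {"name": "jog_arm", "arguments": {
  "commands": [
    {"slide": [0,0,2],"turn": 0,"hand": 0.6},
    {"slide": [0,0,0],"turn": 0,"hand": 0.6}
  ]
}}

```text
clock: 6.65
eef_pos: [0.4644, 0.2455, -0.0032]
eef_rot: [-0.0, 0.61, 0.792, -0.0]
wrist_force: [1.2, -0.9, 0.1]
grip_width: 0.402
grasp_force: 0.0
```

```bash
python3 - <<'E'
from h import *
s=st();c=snap('wrist','w6')
for e in brass(c): print(np.round(e[0],1),np.round(e[1],1))
V=c['view'];R=Rt(s);o=-V[:3,:3].T@V[:3,3];print('cam in tool mm',(R.T@(o-s['eef_pos'])*1e3).round(1),'look',(R.T@-V[2,:3]).round(3))
cv2.imwrite('pics/w6c.png',np.hstack([c['img'][170:420,130:430,::-1],load('w5')['img'][170:420,130:430,::-1]]))
E
```

```text
t 6.65 p [464.4 245.5  -3.2] yaw 104.8 z [-1.e-04 -1.e-04 -1.e+00] F [ 1.2 -0.9  0.1] w 0.402 g 0.0
[460.3 379.2] [11.5 25.7]
[466.7 318.3] [17.2 74.6]
[280.1 267.8] [90.  98.3]
[551.1 199.1] [17.4 25. ]
[526.8 194.6] [ 79.6 107.3]
[386.3 105.8] [109.9 118.5]
cam in tool mm [  69.6    0.3 -164.5] look [-0.276 -0.001  0.961]
```

View pics/w6c.png

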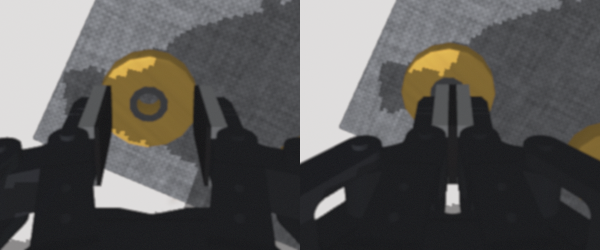

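The fingertips look well above the disc: the gap is 85 px, so they are nearer the camera than the TCP figure suggests. I'll open and go down in small steps to feel for the mat.

>>> {"name": "jog_arm", "arguments": {
  "commands": [
    {"slide": [0,0,0],"turn": 0,"hand": 0.3},
    {"slide": [0,0,0],"turn": 0,"hand": 0.3},
    {"slide": [0,0,2],"turn": 0,"hand": 0.3},
    {"slide": [0,0,2],"turn": 0,"hand": 0.3},
    {"slide": [0,0,0],"turn": 0,"hand": 0.3}
  ]
}}

```text
clock: 7.12
eef_pos: [0.4643, 0.2454, -0.0074]
eef_rot: [-0.0, 0.61, 0.793, -0.0]
wrist_force: [-0.1, -0.1, -0.2]
grip_width: 0.7
grasp_force: 0.0
```

>>> {"name": "jog_arm", "arguments": {
  "commands": [
    {"slide": [0,0,2],"turn": 0,"hand": 0.3},
    {"slide": [0,0,2],"turn": 0,"hand": 0.3},
    {"slide": [0,0,0],"turn": 0,"hand": 0.3}
  ]
}}

```text
clock: 7.37
eef_pos: [0.4643, 0.2454, -0.0114]
eef_rot: [-0.0, 0.61, 0.793, -0.0]
wrist_force: [0.8, 0.4, -0.5]
grip_width: 0.702
grasp_force: 0.0
```

>>> {"name": "jog_arm", "arguments": {
  "commands": [
    {"slide": [0,0,2],"turn": 0,"hand": 0.3},
    {"slide": [0,0,2],"turn": 0,"hand": 0.3},
    {"slide": [0,0,0],"turn": 0,"hand": 0.3}
  ]
}}

```text
clock: 7.62
eef_pos: [0.4643, 0.2454, -0.0154]
eef_rot: [-0.0, 0.61, 0.793, -0.0]
wrist_force: [0.3, -0.7, 0.1]
grip_width: 0.7
grasp_force: 0.0
```

>>> {"name": "jog_arm", "arguments": {
  "commands": [
    {"slide": [0,0,2],"turn": 0,"hand": 0.3},
    {"slide": [0,0,2],"turn": 0,"hand": 0.3},
    {"slide": [0,0,0],"turn": 0,"hand": 0.3}
  ]
}}

```text
clock: 7.87
eef_pos: [0.4643, 0.2454, -0.0194]
eef_rot: [-0.0, 0.61, 0.793, -0.0]
wrist_force: [0.3, 0.7, 0.1]
grip_width: 0.7
grasp_force: 0.0
```

>>> {"name": "jog_arm", "arguments": {
  "commands": [
    {"slide": [0,0,0],"turn": 0,"hand": 0.45},
    {"slide": [0,0,0],"turn": 0,"hand": 0.6},
    {"slide": [0,0,0],"turn": 0,"hand": 0.6},
    {"slide": [0,0,0],"turn": 0,"hand": 0.6}
  ],
  "squeeze": 40
}}

```text
clock: 8.2
eef_pos: [0.4644, 0.2455, -0.0187]
eef_rot: [0.0, 0.61, 0.793, 0.0]
wrist_force: [-1.6, -1.3, 5.5]
grip_width: 0.489
grasp_force: 40.1
```

```bash
python3 - <<'E'
from h import *
s=st();print(bot.tcp_to_grasp,[a for a in dir(bot) if a[0]!='_'])
E
```

```text
t 8.20 p [464.4 245.5 -18.7] yaw 104.8 z [ 2.e-04 -1.e-04 -1.e+00] F [-1.6 -1.3  5.5] w 0.489 g 40.1
0.0187 ['MotionError', 'get_state', 'tcp_to_grasp']
```

Gripped. The fingertips sit about 20 mm behind the reported TCP. The 5.5 N upward force suggests the tips are touching the mat, so I'll re-grip 3 mm higher.

>>> {"name": "jog_arm", "arguments": {
  "commands": [
    {"slide": [0,0,0],"turn": 0,"hand": 0.4},
    {"slide": [0,0,-1.5],"turn": 0,"hand": 0.4},
    {"slide": [0,0,-1.5],"turn": 0,"hand": 0.4},
    {"slide": [0,0,0],"turn": 0,"hand": 0.6},
    {"slide": [0,0,0],"turn": 0,"hand": 0.6},
    {"slide": [0,0,0],"turn": 0,"hand": 0.6},
    {"slide": [0,0,0],"turn": 0,"hand": 0.6}
  ],
  "squeeze": 40
}}

```text
clock: 8.78
eef_pos: [0.4646, 0.2456, -0.0153]
eef_rot: [0.0, 0.61, 0.793, 0.0]
wrist_force: [-2.0, -0.4, 10.6]
grip_width: 0.489
grasp_force: 39.0
```

>>> {"name": "jog_arm", "arguments": {
  "commands": [
    {"slide": [0,0,-2],"turn": 0,"hand": 0.6},
    {"slide": [0,0,-8],"turn": 0,"hand": 0.6},
    {"slide": [0,0,-25],"turn": 0,"hand": 0.6},
    {"slide": [0,0,-40],"turn": 0,"hand": 0.6},
    {"slide": [0,0,0],"turn": 0,"hand": 0.6}
  ]
}}

```text
clock: 9.2
eef_pos: [0.4666, 0.2476, 0.0645]
eef_rot: [0.001, 0.61, 0.793, 0.003]
wrist_force: [1.2, 1.6, -0.6]
grip_width: 0.481
grasp_force: 41.0
```

```bash
python3 - <<'E'
from h import *
s=st();c=snap('wrist','w7')
for e in brass(c): print(np.round(e[0],1),np.round(e[1],1),e[2])
cv2.imwrite('pics/w7c.png',cv2.resize(c['img'][200:330,180:380,::-1],(800,520),interpolation=2))
E
```

```text
t 9.20 p [466.6 247.6  64.5] yaw 104.8 z [ 0.0058  0.0039 -1.    ] F [ 1.2  1.6 -0.6] w 0.481 g 41.0
[402.4 280.9] [52.4 69.3] 137.28399658203125
[282.3 280.5] [102.5 105.2] 94.25959777832031
[460.5 169.7] [71.1 78.9] 67.91230773925781
[348.  108.5] [75.2 79.3] 31.554746627807617
```

View pics/w7c.png

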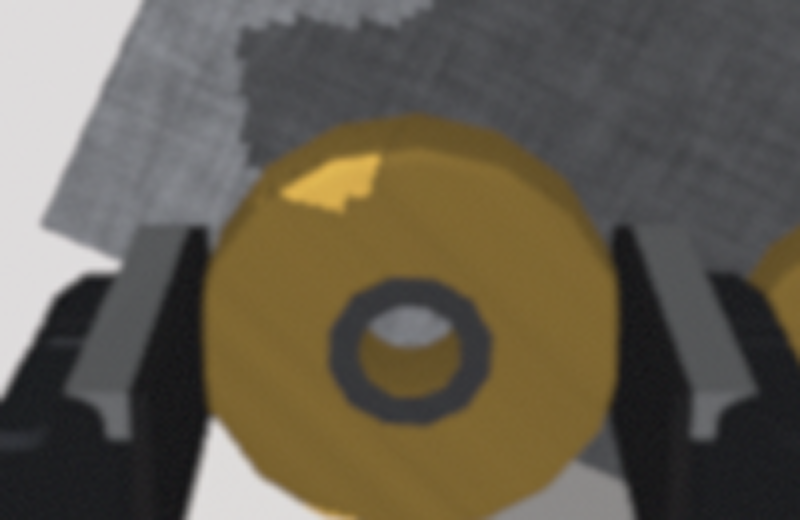

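The weight is firmly held, with its hole at full-image pixel (282.5,288). Next I'll carry it over the tester so that the wrist camera stands directly above the rod end.

>>> {"name": "jog_arm", "arguments": {
  "commands": [
    {"slide": [0,0,-40],"turn": 0,"hand": 0.6},
    {"slide": [0,0,-40],"turn": 0,"hand": 0.6},
    {"slide": [-15,0,-35],"turn": 0,"hand": 0.6},
    {"slide": [-30,-1,-20],"turn": 0,"hand": 0.6},
    {"slide": [-41,-3,0],"turn": 0,"hand": 0.6},
    {"slide": [-41,-3,0],"turn": 0,"hand": 0.6},
    {"slide": [-41,-3,0],"turn": 0,"hand": 0.6},
    {"slide": [-41,-3,0],"turn": 0,"hand": 0.6},
    {"slide": [-41,-3,0],"turn": 0,"hand": 0.6},
    {"slide": [-41,-3,0],"turn": 0,"hand": 0.6},
    {"slide": [-41,-3,0],"turn": 0,"hand": 0.6},
    {"slide": [-41,-3,0],"turn": 0,"hand": 0.6}
  ]
}}

```text
clock: 10.25
eef_pos: [0.5353, -0.1237, 0.1935]
eef_rot: [-0.0, 0.61, 0.792, -0.0]
wrist_force: [0.4, 0.7, -1.6]
grip_width: 0.485
grasp_force: 41.6
```

>>> {"name": "jog_arm", "arguments": {
  "commands": [
    {"slide": [-41,-3,10],"turn": 0,"hand": 0.6},
    {"slide": [-41,-3,15],"turn": 0,"hand": 0.6},
    {"slide": [-41,-3,20],"turn": 0,"hand": 0.6},
    {"slide": [-41,-3,20],"turn": 0,"hand": 0.6},
    {"slide": [-36,-1,0],"turn": 0,"hand": 0.6},
    {"slide": [0,0,0],"turn": 0,"hand": 0.6},
    {"slide": [0,0,0],"turn": 0,"hand": 0.6}
  ]
}}

```text
clock: 10.83
eef_pos: [0.5715, -0.3109, 0.1315]
eef_rot: [-0.001, 0.612, 0.791, -0.0]
wrist_force: [-0.5, 1.1, -0.5]
grip_width: 0.483
grasp_force: 41.6
```

```bash
python3 - <<'E'
from h import *
s=st();c=snap('wrist','w8')
V=c['view'];print('cam',-V[:3,:3].T@V[:3,3])
for e in brass(c): print(np.round(e[0],1),np.round(e[1],1),e[2])
u=proj(c,[.5584,-.2542,.0615])[0];print('pred pan',u,proj(c,[.5615,-.2487,.098]))
cv2.imwrite('pics/w8c.png',cv2.resize(c['img'][20:380,100:520,::-1],(700,600),interpolation=2))
E
```

```text
t 10.83 p [ 571.5 -310.9  131.5] yaw 104.6 z [-2.2e-03  6.0e-04 -1.0e+00] F [-0.5  1.1 -0.5] w 0.483 g 41.6
cam [ 0.55458618 -0.24364795  0.29607411]
[282.2 280.4] [101.3 104.5] 89.7716064453125
[283.8 203.9] [21.6 22.3] 99.65637969970703
pred pan [284.99940281 122.27435255] [[293.70720367 116.76678442]]
```

View pics/w8c.png

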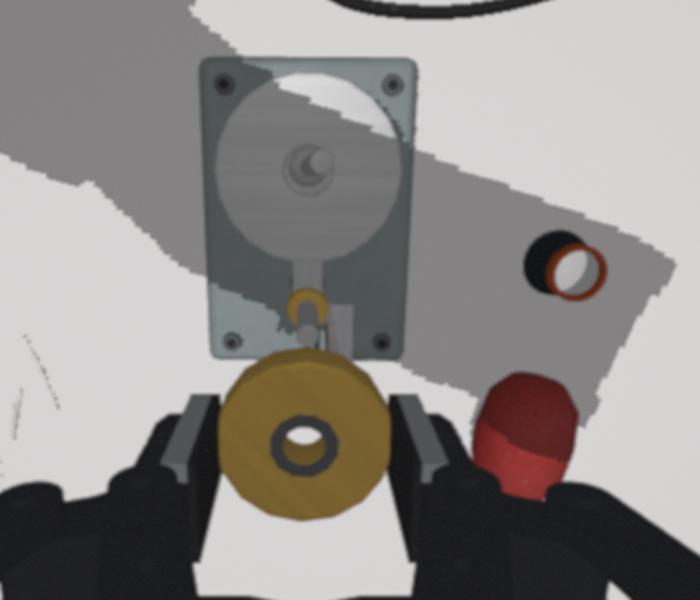

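The weight's hole is at about px (282.4,287.6), the rod end at (292.6,117.2), the pan centre at (284.8,120.5) and the pillar top at (284.2,222). The camera is nearly above the rod, so its position is well fixed. That was my last picture, and from here I'll measure numerically.

```bash
python3 - <<'E'
from h import *
s=st();c=load('w8');b=load('w2');R=Rt(s)
f=lambda u,v:np.array([150+u/2.222,60+v/2.222])
re=(292.6,117.2)
r=onz(c,re,.098);print('rod end',r,'tri',tri([(c,re),(b,f(385,210))]))
pc=(284.8,120.4);print('pan',onz(c,pc,.0615),'tri',tri([(c,pc),(b,f(366,209))]))
print('pillar',onz(c,(284.2,222.2),.1))
for zt in(-23,-27,-30,-32):
    o,d=ray(c,(282.4,287.6)); o=R.T@(o-s['eef_pos']);d=R.T@d; print(zt,((o+d*(zt/1e3-o[2])/d[2])*1e3).round(1))
E
```

```text
t 10.88 p [ 572.  -308.6  132.2] yaw 104.8 z [-0.0015  0.0013 -1.    ] F [-0.   0.2 -1.6] w 0.485 g 41.6
rod end [ 0.56099694 -0.24905784  0.098     ] tri [ 0.56115323 -0.24878844  0.09916645]
pan [ 0.55799297 -0.25313447  0.0615    ] tri [ 0.55776838 -0.25317569  0.0657841 ]
pillar [ 0.57116438 -0.30535349  0.1       ]
-23 [ -7.8  -0.9 -23. ]
-27 [ -5.7  -0.9 -27. ]
-30 [ -4.   -0.9 -30. ]
-32 [ -3.   -0.9 -32. ]
```

>>> {"name": "jog_arm", "arguments": {
  "commands": [
    {"slide": [20,1.5,0],"turn": 0,"hand": 0.6},
    {"slide": [20,1.5,0],"turn": 0,"hand": 0.6},
    {"slide": [20,1.5,10],"turn": 0,"hand": 0.6},
    {"slide": [2.4,0,15],"turn": 0,"hand": 0.6},
    {"slide": [0,0,15],"turn": 0,"hand": 0.6},
    {"slide": [0,0,0],"turn": 0,"hand": 0.6},
    {"slide": [0,0,0],"turn": 0,"hand": 0.6}
  ]
}}

```text
clock: 11.47
eef_pos: [0.5606, -0.2456, 0.0934]
eef_rot: [-0.001, 0.609, 0.793, -0.0]
wrist_force: [-0.4, -0.5, -1.4]
grip_width: 0.484
grasp_force: 41.6
```

```bash
cat >> h.py <<'E'
HX=np.array([-2.0,.1])/1e3
def hole_w(s): R=Rt(s); return (s['eef_pos']+R[:,:2]@HX)[:2]
def err(s,t): return (Rt(s)[:2,:2].T@(np.array(t)-hole_w(s))*1e3).round(1)
E
python3 - <<'E'
from h import *
s=st();print('to rod',err(s,[.5610,-.2490]),'to axis',err(s,[.5581,-.2534]))
E
```

```text
t 11.47 p [ 560.6 -245.6   93.4] yaw 104.9 z [-1.3e-03  6.0e-04 -1.0e+00] F [-0.4 -0.5 -1.4] w 0.484 g 41.6
to rod [-1.4 -0.6] to axis [-4.9 -4.5]
```

>>> {"name": "jog_arm", "arguments": {
  "commands": [
    {"slide": [-1.2,-0.6,4],"turn": 0,"hand": 0.6},
    {"slide": [0,0,3],"turn": 0,"hand": 0.6},
    {"slide": [0,0,2],"turn": 0,"hand": 0.6},
    {"slide": [0,0,0],"turn": 0,"hand": 0.6},
    {"slide": [0,0,0],"turn": 0,"hand": 0.6}
  ]
}}

```text
clock: 11.88
eef_pos: [0.5607, -0.2483, 0.0845]
eef_rot: [0.0, 0.61, 0.792, 0.0]
wrist_force: [0.3, -0.9, -1.3]
grip_width: 0.484
grasp_force: 41.6
```

>>> {"name": "jog_arm", "arguments": {
  "commands": [
    {"slide": [0,0,2],"turn": 0,"hand": 0.6},
    {"slide": [0,0,2],"turn": 0,"hand": 0.6},
    {"slide": [0,0,1],"turn": 0,"hand": 0.6},
    {"slide": [0,0,0],"turn": 0,"hand": 0.6}
  ]
}}

```text
clock: 12.22
eef_pos: [0.5606, -0.2482, 0.0791]
eef_rot: [-0.0, 0.61, 0.792, -0.0]
wrist_force: [-0.1, -0.0, -1.2]
grip_width: 0.485
grasp_force: 41.6
```

```bash
python3 - <<'E'
from h import *
s=st();print('to rod',err(s,[.5610,-.2490]),'to axis',err(s,[.5581,-.2534]))
E
```

```text
t 12.22 p [ 560.6 -248.2   79.1] yaw 104.8 z [-4.e-04  2.e-04 -1.e+00] F [-0.1 -0.  -1.2] w 0.485 g 41.6
to rod [1.1 0.1] to axis [-2.4 -3.8]
```

>>> {"name": "jog_arm", "arguments": {
  "commands": [
    {"slide": [1.0,0,0],"turn": 0,"hand": 0.6},
    {"slide": [0,0,1],"turn": 0,"hand": 0.6},
    {"slide": [0,0,1],"turn": 0,"hand": 0.6},
    {"slide": [0,0,0],"turn": 0,"hand": 0.6}
  ]
}}

```text
clock: 12.55
eef_pos: [0.5604, -0.2472, 0.0772]
eef_rot: [-0.0, 0.61, 0.793, -0.0]
wrist_force: [1.0, 0.3, -0.5]
grip_width: 0.478
grasp_force: 41.6
```

>>> {"name": "jog_arm", "arguments": {
  "commands": [
    {"slide": [0,0,1],"turn": 0,"hand": 0.6},
    {"slide": [0,0,1],"turn": 0,"hand": 0.6},
    {"slide": [0,0,0],"turn": 0,"hand": 0.6}
  ]
}}

```text
clock: 12.8
eef_pos: [0.5604, -0.2473, 0.0752]
eef_rot: [-0.0, 0.61, 0.792, -0.0]
wrist_force: [0.9, -0.7, -2.1]
grip_width: 0.483
grasp_force: 41.6
```

```bash
python3 - <<'E'
from h import *
s=st();print('to rod',err(s,[.5610,-.2490]),'to axis',err(s,[.5581,-.2534]))
E
```

```text
t 12.80 p [ 560.4 -247.3   75.2] yaw 104.8 z [-3.e-04  1.e-04 -1.e+00] F [ 0.9 -0.7 -2.1] w 0.483 g 41.6
to rod [0.2 0.1] to axis [-3.4 -3.9]
```

>>> {"name": "jog_arm", "arguments": {
  "commands": [
    {"slide": [0,0,1],"turn": 0,"hand": 0.6},
    {"slide": [0,0,1],"turn": 0,"hand": 0.6},
    {"slide": [0,0,1],"turn": 0,"hand": 0.6},
    {"slide": [0,0,0],"turn": 0,"hand": 0.6}
  ]
}}

```text
clock: 13.13
eef_pos: [0.5604, -0.2472, 0.0722]
eef_rot: [-0.0, 0.61, 0.793, -0.0]
wrist_force: [-0.0, 0.5, -0.6]
grip_width: 0.482
grasp_force: 41.6
```

>>> {"name": "jog_arm", "arguments": {
  "commands": [
    {"slide": [-0.3,-0.3,1],"turn": 0,"hand": 0.6},
    {"slide": [-0.3,-0.3,1],"turn": 0,"hand": 0.6},
    {"slide": [-0.3,-0.3,1],"turn": 0,"hand": 0.6},
    {"slide": [0,0,0],"turn": 0,"hand": 0.6}
  ]
}}

```text
clock: 13.47
eef_pos: [0.5599, -0.2483, 0.0692]
eef_rot: [-0.0, 0.61, 0.792, 0.0]
wrist_force: [1.3, 0.2, -1.2]
grip_width: 0.484
grasp_force: 41.7
```

```bash
python3 - <<'E'
from h import *
s=st();print('to rod',err(s,[.5610,-.2490]),'to axis',err(s,[.5581,-.2534]))
E
```

```text
t 13.47 p [ 559.9 -248.3   69.2] yaw 104.8 z [ 0.e+00  3.e-04 -1.e+00] F [ 1.3  0.2 -1.2] w 0.484 g 41.7
to rod [1.  0.8] to axis [-2.5 -3.1]
```

>>> {"name": "jog_arm", "arguments": {
  "commands": [
    {"slide": [-0.5,-0.6,1],"turn": 0,"hand": 0.6},
    {"slide": [-0.5,-0.6,1],"turn": 0,"hand": 0.6},
    {"slide": [-0.5,-0.6,1],"turn": 0,"hand": 0.6},
    {"slide": [0,0,0],"turn": 0,"hand": 0.6}
  ]
}}

```text
clock: 13.8
eef_pos: [0.5594, -0.2491, 0.0666]
eef_rot: [0.0, 0.609, 0.793, 0.001]
wrist_force: [2.4, 4.8, 1.4]
grip_width: 0.487
grasp_force: 41.9
```

```bash
python3 - <<'E'
from h import *
s=st();print('to axis',err(s,[.5581,-.2534]))
c=snap('wrist','w9'); 
h=cv2.cvtColor(c['img'],cv2.COLOR_RGB2HSV); 
for n in('w8','w9'):
    g=cv2.cvtColor(load(n)['img'],cv2.COLOR_RGB2GRAY); print(n); print(g[268:310:3,264:303:3])
E
```

```text
t 13.80 p [ 559.4 -249.1   66.6] yaw 104.9 z [ 0.0016  0.0012 -1.    ] F [2.4 4.8 1.4] w 0.487 g 41.9
to axis [-1.8 -2.5]
w8
[[ 98  97 100  99  92  84  90  91  91  97  97  96  98]
 [ 98 100  94  71  55  54  52  54  54  68  91  96  95]
 [ 99  81  55  53  51  57  57  54  52  53  54  73  96]
 [ 89  55  54  61 133 190 192 185 127  59  53  55  86]
 [ 60  52  57 177 213 213 214 213 214 172  57  53  63]
 [ 53  52  63 134 203 213 214 214 207 135  62  53  52]
 [ 54  54  70  76  94 129 154 139  96  76  71  52  52]
 [ 54  55  72  76  77  78  77  77  79  78  71  53  52]
 [ 52  53  64  78  79  79  80  79  81  80  63  54  53]
 [ 70  53  53  72  81  81  80  81  83  71  53  53  69]
 [ 92  57  54  53  60  72  75  74  60  53  55  59  93]
 [ 98  87  61  53  53  55  52  51  53  55  58  89  98]
 [ 99  98  95  82  58  56  55  53  60  81  97  98  99]
 [100  99  98  96  95  98  98  93  97  99  98 100  99]]
w9
[[107 106 107 106  99  92  92 100 100 104 104 104 106]
 [107 107 101  77  59  58  58  58  58  74  97 104 103]
 [108  88  60  59  58  59  60  59  57  57  60  78 104]
 [100  61  59  60  71  99 111 107  82  59  58  59  91]
 [ 65  58  59 101 101 117 119 118 118 105  59  57  68]
 [ 59  58  67  93 108 118 117 118 118 118  84  58  58]
 [ 58  58  74  82  92 119 118 117 116 117  96  58  57]
 [ 59  59  76  83  84 102 118 118 117 108  79  56  58]
 [ 59  57  66  85  85  86  91  99  93  87  68  57  59]
 [ 79  57  56  74  88  87  87  88  89  78  57  57  74]
 [ 99  63  57  59  67  77  82  80  66  57  57  62 100]
 [106  93  67  58  58  58  57  55  57  59  63  95 106]
 [107 107 103  90  62  62  59  57  64  88 105 106 107]
 [107 108 105 103 103 105 103 100 104 107 106 107 107]]
```

The rod end now shows inside the weight's hole, so it is threaded, and about 5 N sideways is straightening the rod. I'll continue down.

>>> {"name": "jog_arm", "arguments": {
  "commands": [
    {"slide": [-0.4,-0.5,1.5],"turn": 0,"hand": 0.6},
    {"slide": [-0.4,-0.5,1.5],"turn": 0,"hand": 0.6},
    {"slide": [-0.3,-0.4,1.5],"turn": 0,"hand": 0.6},
    {"slide": [-0.3,-0.4,1.5],"turn": 0,"hand": 0.6},
    {"slide": [0,0,1],"turn": 0,"hand": 0.6},
    {"slide": [0,0,0],"turn": 0,"hand": 0.6}
  ]
}}

```text
clock: 14.35
eef_pos: [0.5588, -0.2502, 0.0598]
eef_rot: [0.001, 0.609, 0.793, 0.002]
wrist_force: [4.1, 6.7, 1.2]
grip_width: 0.482
grasp_force: 41.9
```

```bash
python3 - <<'E'
from h import *
s=st();print('to axis',err(s,[.5582,-.2536]))
E
```

```text
t 14.35 p [ 558.8 -250.2   59.8] yaw 104.9 z [ 0.0028  0.0018 -1.    ] F [4.1 6.7 1.2] w 0.482 g 41.9
to axis [-1.1 -1.6]
```

>>> {"name": "jog_arm", "arguments": {
  "commands": [
    {"slide": [-0.4,-0.5,1.5],"turn": 0,"hand": 0.6},
    {"slide": [-0.4,-0.5,1.5],"turn": 0,"hand": 0.6},
    {"slide": [-0.3,-0.5,1.5],"turn": 0,"hand": 0.6},
    {"slide": [-0.3,-0.4,1.5],"turn": 0,"hand": 0.6},
    {"slide": [-0.2,-0.3,1],"turn": 0,"hand": 0.6},
    {"slide": [0,0,0],"turn": 0,"hand": 0.6}
  ]
}}

```text
clock: 14.85
eef_pos: [0.5576, -0.2519, 0.0529]
eef_rot: [0.001, 0.609, 0.793, 0.002]
wrist_force: [5.5, 7.5, 2.5]
grip_width: 0.482
grasp_force: 42.0
```

```bash
python3 - <<'E'
from h import *
s=st();print('to axis',err(s,[.5582,-.2536]))
E
```

```text
t 14.85 p [ 557.6 -251.9   52.9] yaw 105.0 z [ 0.0037  0.0022 -1.    ] F [5.5 7.5 2.5] w 0.482 g 42.0
to axis [0.2 0. ]
```

>>> {"name": "jog_arm", "arguments": {
  "commands": [
    {"slide": [-0.3,-0.4,1.5],"turn": 0,"hand": 0.6},
    {"slide": [-0.2,-0.3,1.5],"turn": 0,"hand": 0.6},
    {"slide": [0,0,1.5],"turn": 0,"hand": 0.6},
    {"slide": [0,0,1],"turn": 0,"hand": 0.6},
    {"slide": [0,0,0],"turn": 0,"hand": 0.6}
  ]
}}

```text
clock: 15.27
eef_pos: [0.5573, -0.2524, 0.0475]
eef_rot: [0.001, 0.609, 0.793, 0.002]
wrist_force: [5.0, 7.4, 2.5]
grip_width: 0.484
grasp_force: 42.0
```

```bash
python3 - <<'E'
from h import *
s=st();print('to axis',err(s,[.5582,-.2536]))
c=snap('wrist','w10')
for e in brass(c): print(np.round(e[0],1),np.round(e[1],1),e[2])
h=cv2.cvtColor(c['img'],cv2.COLOR_RGB2GRAY); print(h[268:310:3,264:303:3])
E
```

```text
t 15.27 p [ 557.3 -252.4   47.5] yaw 105.0 z [ 0.004   0.0022 -1.    ] F [5.  7.4 2.5] w 0.484 g 42.0
to axis [0.6 0.5]
[281.6 369.3] [28.3 34.3] 90.18939208984375
[282.3 280.4] [102.2 105.4] 91.12638092041016
[[108 108 108 108 101  92  97 100 100 106 105 104 107]
 [108 108 101  78  62  59  59  59  58  70  99 105 104]
 [108  90  60  59  57  59  58  62  60  58  59  79 104]
 [102  63  58  58  72  85  91  95  95  84  61  58  92]
 [ 72  60  59  91 100  94  95  96  96  94  87  59  69]
 [ 58  57  67  91 106  92  96  95  96  96  92  63  58]
 [ 59  57  74  84  89  93  95  96  97  95  92  67  59]
 [ 58  60  76  84  88  92  96  95  96  96  93  73  58]
 [ 59  59  64  86  88  93  95  95  98  96  94  80  58]
 [ 80  58  58  77  91  91  94  95  97  97  94  83  73]
 [101  64  58  58  72  91  98 109 119 115 100  89 102]
 [107  94  67  58  70  98 118 120 120 120 121 103 106]
 [109 106 104  92  77 112 118 120 119 119 119 115 106]
 [110 109 106 105 104 118 118 117 117 119 118 117 109]]
```

>>> {"name": "jog_arm", "arguments": {
  "commands": [
    {"slide": [-0.2,-0.3,1],"turn": 0,"hand": 0.6},
    {"slide": [-0.2,-0.3,1],"turn": 0,"hand": 0.6},
    {"slide": [0,0,1],"turn": 0,"hand": 0.6},
    {"slide": [0,0,0],"turn": 0,"hand": 0.6}
  ]
}}

```text
clock: 15.65
eef_pos: [0.5571, -0.2527, 0.0447]
eef_rot: [0.001, 0.609, 0.793, 0.002]
wrist_force: [5.6, 8.4, 3.0]
grip_width: 0.487
grasp_force: 42.1
```

>>> {"name": "jog_arm", "arguments": {
  "commands": [
    {"slide": [0.2,0.3,1],"turn": 0,"hand": 0.6},
    {"slide": [0.2,0.3,0.5],"turn": 0,"hand": 0.6},
    {"slide": [0,0,0],"turn": 0,"hand": 0.6}
  ]
}}

```text
clock: 15.9
eef_pos: [0.5572, -0.2526, 0.0431]
eef_rot: [0.001, 0.609, 0.793, 0.002]
wrist_force: [4.4, 6.7, 2.5]
grip_width: 0.481
grasp_force: 42.0
```

```bash
python3 - <<'E'
from h import *
s=st();print('to axis',err(s,[.5582,-.2536]))
E
```

```text
t 15.90 p [ 557.2 -252.6   43.1] yaw 105.0 z [ 0.0039  0.002  -1.    ] F [4.4 6.7 2.5] w 0.481 g 42.0
to axis [0.8 0.6]
```

>>> {"name": "jog_arm", "arguments": {
  "commands": [
    {"slide": [0.8,1.1,0],"turn": 0,"hand": 0.6},
    {"slide": [0.8,1.1,0],"turn": 0,"hand": 0.6},
    {"slide": [0.6,0.9,0],"turn": 0,"hand": 0.6},
    {"slide": [0,0,0],"turn": 0,"hand": 0.6}
  ]
}}

```text
clock: 16.23
eef_pos: [0.5573, -0.252, 0.0424]
eef_rot: [0.0, 0.61, 0.792, -0.0]
wrist_force: [1.4, 2.3, -1.6]
grip_width: 0.482
grasp_force: 41.8
```

>>> {"name": "jog_arm", "arguments": {
  "commands": [
    {"slide": [0,0,1],"turn": 0,"hand": 0.6},
    {"slide": [0,0,1],"turn": 0,"hand": 0.6},
    {"slide": [0,0,0],"turn": 0,"hand": 0.6}
  ]
}}

```text
clock: 16.48
eef_pos: [0.5573, -0.252, 0.0402]
eef_rot: [0.0, 0.61, 0.792, 0.0]
wrist_force: [1.5, 1.4, 0.4]
grip_width: 0.485
grasp_force: 41.9
```

```bash
python3 - <<'E'
from h import *
s=st();print('to axis',err(s,[.5582,-.2536]))
E
```

```text
t 16.48 p [ 557.3 -252.    40.2] yaw 104.8 z [ 1.e-04  0.e+00 -1.e+00] F [1.5 1.4 0.4] w 0.485 g 41.9
to axis [0.3 0.4]
```

>>> {"name": "jog_arm", "arguments": {
  "commands": [
    {"slide": [0,0,1],"turn": 0,"hand": 0.6},
    {"slide": [0,0,1],"turn": 0,"hand": 0.6},
    {"slide": [0,0,0],"turn": 0,"hand": 0.6}
  ]
}}

```text
clock: 16.73
eef_pos: [0.5573, -0.252, 0.0383]
eef_rot: [0.0, 0.61, 0.792, 0.0]
wrist_force: [2.6, 1.4, 1.1]
grip_width: 0.489
grasp_force: 41.9
```

>>> {"name": "jog_arm", "arguments": {
  "commands": [
    {"slide": [0,0,1],"turn": 0,"hand": 0.6},
    {"slide": [0,0,0],"turn": 0,"hand": 0.6}
  ]
}}

```text
clock: 16.9
eef_pos: [0.5573, -0.2521, 0.0373]
eef_rot: [0.0, 0.61, 0.792, -0.0]
wrist_force: [1.6, 1.4, 1.6]
grip_width: 0.484
grasp_force: 41.9
```

```bash
python3 - <<'E'
from h import *
s=st();print('to axis',err(s,[.5582,-.2536]))
c=snap('wrist','w11')
for n in('w9','w10','w11'):
  c=load(n);print(n)
  for e in brass(c,100): print(np.round(e[0],1),np.round(e[1],1),e[2])
E
```

```text
t 16.90 p [ 557.3 -252.1   37.3] yaw 104.8 z [ 1.e-04 -1.e-04 -1.e+00] F [1.6 1.4 1.6] w 0.484 g 41.9
to axis [0.3 0.4]
w9
[276.6 350. ] [28.3 29.9] 66.18971252441406
[282.2 280.4] [102.  105.2] 91.68709564208984
w10
[281.6 369.3] [28.3 34.3] 90.18939208984375
[282.3 280.4] [102.2 105.4] 91.12638092041016
w11
[281.6 372. ] [21.6 37.3] 87.69913482666016
[282.  278.8] [ 97.2 103.8] 85.54497528076172
```

>>> {"name": "jog_arm", "arguments": {
  "commands": [
    {"slide": [0,0,0],"turn": 0,"hand": 0.5},
    {"slide": [0,0,0],"turn": 0,"hand": 0.45},
    {"slide": [0,0,0],"turn": 0,"hand": 0.4},
    {"slide": [0,0,0],"turn": 0,"hand": 0.3},
    {"slide": [0,0,0],"turn": 0,"hand": 0.3}
  ]
}}

```text
clock: 17.37
eef_pos: [0.5568, -0.2523, 0.0372]
eef_rot: [-0.0, 0.61, 0.792, -0.0]
wrist_force: [0.9, -0.1, 0.4]
grip_width: 0.698
grasp_force: 0.0
```

>>> {"name": "jog_arm", "arguments": {
  "commands": [
    {"slide": [0,0,-10],"turn": 0,"hand": 0.3},
    {"slide": [0,0,-20],"turn": 0,"hand": 0.3},
    {"slide": [0,0,-30],"turn": 0,"hand": 0.3},
    {"slide": [0,0,-35],"turn": 0,"hand": 0.3},
    {"slide": [-20,0,0],"turn": 0,"hand": 0.3},
    {"slide": [-20,0,0],"turn": 0,"hand": 0.3},
    {"slide": [-30,-4,0],"turn": 0,"hand": 0.3},
    {"slide": [0,0,0],"turn": 0,"hand": 0.3},
    {"slide": [0,0,0],"turn": 0,"hand": 0.3}
  ]
}}

```text
clock: 18.12
eef_pos: [0.5707, -0.3229, 0.1327]
eef_rot: [0.0, 0.611, 0.791, -0.0]
wrist_force: [0.2, 0.3, -0.5]
grip_width: 0.701
grasp_force: 0.0
```

```bash
python3 - <<'E'
from h import *
s=st();c=snap('wrist','w12');w8=load('w8')
V=c['view'];print('cam',-V[:3,:3].T@V[:3,3])
for n,d in(('w8',w8),('w12',c)):
  for e in brass(d,60): print(n,np.round(e[0],1),np.round(e[1],1),e[2].__round__())
hs=cv2.cvtColor(c['img'],cv2.COLOR_RGB2HSV);g=cv2.cvtColor(c['img'],cv2.COLOR_RGB2GRAY)
u,v=[int(round(x)) for x in proj(c,[.5585,-.2530,.09])[0]];print(u,v)
print(g[v-26:v+27:3,u-30:u+31:3]);print(hs[v-26:v+27:3,u-30:u+31:3,1])
E
```

```text
t 18.12 p [ 570.7 -322.9  132.7] yaw 104.6 z [-2.e-04 -7.e-04 -1.e+00] F [ 0.2  0.3 -0.5] w 0.701 g 0.0
cam [ 0.55340438 -0.25535693  0.29708575]
w8 [282.2 280.4] [101.3 104.5] 90
w8 [283.8 203.9] [21.6 22.3] 100
w12 [289.4 184.8] [21.3 22. ] 99
w12 [290.7 100.9] [70.5 73.5] 4
293 101
[[103  91  95  96  95  95  95  95  99 118 158 163 161 159 159 160 157 146
  145 179 181]
 [ 91  95  96  95  96  95  94  94  94  94 143 161 162 161 159 157 157 156
  145 145 177]
 [ 92  95  96  95  95  95  94  94  93  93  92  99 123 146 154 158 156 156
  153 137 172]
 [ 94  95  94  96  94  93  94  92  92  93  92  91  91  94  95 130 158 155
  155 149 146]
 [ 94  93  94  93  95  94  93  93  81  77  80  87  90  91  93 117 148 154
  153 153 141]
 [ 93  92  94  93  94  94  88  61  51  51  53  58  74  89  91  90  92  97
  105 129 139]
 [ 91  92  92  92  93  90  60  49  55  77 104 106  93  73  90  90  92  93
   92  91  91]
 [ 92  90  93  92  92  74  49  65  89 102 106 106 105  79  87  90  91  92
   91  91  91]
 [ 94  92  90  92  91  59  51  88  80 104 104 103 102  86  76  90  88  91
   91  91  91]
 [ 91  93  91
[... 1691 characters left out ...]
0 156 153  52   5  16   0   3   3   3   0  14 135 156 155 154
  157 158 154]
 [161 155 158 160 156 119  20  27   6   3   9  50  10  35 150 154 157 155
  158 152 157]
 [151 156 159 156 158 153  43  10  18  32  37  10  10 133 156 155 158 157
  153 155 156]
 [152 152 156 158 156 158 150  88  10  15  15  49 137 157 157 157 153 157
  156 152 138]
 [156 157 156 157 154 157 156 155 143 140 138 158 156 153 156 155 155 156
  153 155  94]
 [156 153 159 153 158 155 156 157 158 154 155 156 157 155 156 153 158 157
  158 142  10]
 [134 158 156 154 158 158 158 158 153 154 158 160 159 158 157 156 155 161
  160  42   2]
 [ 47 157 154 156 158 158 156 160 155 156 153 155 159 154 155 158 159 157
   83   3   3]]
```

```bash
cat > pan.py <<'E'
from h import *
from scipy.optimize import brentq
P=np.array([.5712,-.3051])  # pillar xy
def bush_z(c,uv):
    o,d=ray(c,uv); t=((P-o[:2])@d[:2])/(d[:2]@d[:2]); return (o+d*t)[2]
E
python3 - <<'E'
from pan import *
w8,w12,w2=load('w8'),load('w12'),load('w2')
print([ [e[0] for e in brass(w2,30)] ])
print('bush z',bush_z(w8,(283.8,203.9)),bush_z(w12,(289.4,184.8)))
for e in brass(w2,30):print('w2',bush_z(w2,e[0]))
print('rod',onz(w12,(295,99),.098),'hole',onz(w12,(291,102.6),.0680),'disc',onz(w12,(290.7,100.9),.064))
s=bot.get_state()
for T in [(.5504,.2242),(.4859,.3212),(.5617,.305)]: print(T,to(s,[*T,.2]))
E
```

```text
[[(316.1117858886719, 206.3343048095703), (3.811324119567871, 183.4495849609375)]]
bush z 0.06177034970257175 0.056206917152537866
w2 0.06208406849353215
w2 0.42996875554291203
rod [ 0.55907529 -0.25186844  0.098     ] hole [ 0.55815419 -0.25393896  0.068     ] disc [ 0.55780369 -0.25300084  0.064     ]
(0.5504, 0.2242) [532.4 119.  -67.1]
(0.4859, 0.3212) [642.6  81.4 -67.1]
(0.5617, 0.305) [607.7 150.6 -67.1]
```

Weight 1 is centred and the rod is nearly upright, with about 2 mm of lean left at its tip. Now for the second weight.

>>> {"name": "jog_arm", "arguments": {
  "commands": [
    {"slide": [30,6,-25],"turn": 0,"hand": 0.3},
    {"slide": [30,6,-25],"turn": 0,"hand": 0.3},
    {"slide": [30,6,-25],"turn": 0,"hand": 0.3},
    {"slide": [40,9,0],"turn": 0,"hand": 0.3},
    {"slide": [40,9,0],"turn": 0,"hand": 0.3},
    {"slide": [40,9,0],"turn": 0,"hand": 0.3},
    {"slide": [40,9,0],"turn": 0,"hand": 0.3},
    {"slide": [40,9,0],"turn": 0,"hand": 0.3},
    {"slide": [40,9,0],"turn": 0,"hand": 0.3},
    {"slide": [40,9,0],"turn": 0,"hand": 0.3},
    {"slide": [40,9,0],"turn": 0,"hand": 0.3},
    {"slide": [40,9,0],"turn": 0,"hand": 0.3}
  ]
}}

```text
clock: 19.17
eef_pos: [0.5504, 0.1427, 0.208]
eef_rot: [0.0, 0.609, 0.793, 0.0]
wrist_force: [1.2, 0.2, -0.4]
grip_width: 0.702
grasp_force: 0.0
```

>>> {"name": "jog_arm", "arguments": {
  "commands": [
    {"slide": [38,9,20],"turn": 0,"hand": 0.3},
    {"slide": [25,8,30],"turn": 0,"hand": 0.3},
    {"slide": [0,0,40],"turn": 0,"hand": 0.3},
    {"slide": [0,0,30],"turn": 0,"hand": 0.3},
    {"slide": [0,0,0],"turn": 0,"hand": 0.3},
    {"slide": [0,0,0],"turn": 0,"hand": 0.3}
  ]
}}

```text
clock: 19.67
eef_pos: [0.5507, 0.2034, 0.0881]
eef_rot: [-0.001, 0.609, 0.793, -0.001]
wrist_force: [0.2, -0.2, 0.6]
grip_width: 0.702
grasp_force: 0.0
```

```bash
python3 - <<'E'
from h import *
s=st();c=snap('wrist','w13');s2=st()
for e in brass(c):
    p=onz(c,e[0],.014); print(np.round(e[0],1),np.round(e[1],1),p.round(4),'go',to(s,p))
E
```

```text
t 19.67 p [550.7 203.4  88.1] yaw 104.9 z [-2.9e-03 -9.0e-04 -1.0e+00] F [ 0.2 -0.2  0.6] w 0.702 g 0.0
t 19.72 p [552.  203.7  89.7] yaw 104.9 z [ 2.e-04  4.e-04 -1.e+00] F [ 0.   0.6 -0. ] w 0.703 g 0.0
[292.  181.2] [64.1 64.9] [0.5516 0.2244 0.014 ] go [20.   6.5 74.1]
[344.6  58.7] [70.4 77.1] [0.5623 0.3051 0.014 ] go [95.3 37.7 74. ]
[229.4  15.3] [38.4 77.2] [0.4899 0.3105 0.014 ] go [119.1 -30.9  74.2]
```

>>> {"name": "jog_arm", "arguments": {
  "commands": [
    {"slide": [7,1.7,25],"turn": 0,"hand": 0.3},
    {"slide": [7,1.7,25],"turn": 0,"hand": 0.3},
    {"slide": [6,1.5,25],"turn": 0,"hand": 0.3},
    {"slide": [0,0,15],"turn": 0,"hand": 0.3},
    {"slide": [0,0,10],"turn": 0,"hand": 0.3},
    {"slide": [0,0,4],"turn": 0,"hand": 0.3},
    {"slide": [0,0,0],"turn": 0,"hand": 0.4},
    {"slide": [0,0,0],"turn": 0,"hand": 0.5},
    {"slide": [0,0,0],"turn": 0,"hand": 0.6},
    {"slide": [0,0,0],"turn": 0,"hand": 0.6},
    {"slide": [0,0,0],"turn": 0,"hand": 0.6}
  ],
  "squeeze": 40
}}

```text
clock: 20.63
eef_pos: [0.5528, 0.2237, -0.0136]
eef_rot: [0.001, 0.61, 0.792, 0.001]
wrist_force: [-1.3, -2.3, 6.2]
grip_width: 0.482
grasp_force: 39.9
```

>>> {"name": "jog_arm", "arguments": {
  "commands": [
    {"slide": [0,0,-2],"turn": 0,"hand": 0.6},
    {"slide": [0,0,-8],"turn": 0,"hand": 0.6},
    {"slide": [0,0,-25],"turn": 0,"hand": 0.6},
    {"slide": [0,0,-40],"turn": 0,"hand": 0.6},
    {"slide": [0,0,-40],"turn": 0,"hand": 0.6},
    {"slide": [0,0,-40],"turn": 0,"hand": 0.6},
    {"slide": [-20,-6,-30],"turn": 0,"hand": 0.6},
    {"slide": [-35,-9,-15],"turn": 0,"hand": 0.6},
    {"slide": [-40,-9,0],"turn": 0,"hand": 0.6},
    {"slide": [-40,-9,0],"turn": 0,"hand": 0.6},
    {"slide": [-40,-9,0],"turn": 0,"hand": 0.6},
    {"slide": [-40,-9,0],"turn": 0,"hand": 0.6}
  ]
}}

```text
clock: 21.63
eef_pos: [0.5571, 0.0008, 0.1858]
eef_rot: [0.001, 0.61, 0.793, 0.0]
wrist_force: [1.7, 0.1, -0.5]
grip_width: 0.484
grasp_force: 40.9
```

```bash
python3 - <<'E'
from h import *
s=st();c=snap('wrist','w14')
for e in brass(c): print(np.round(e[0],1),np.round(e[1],1),e[2])
h=cv2.cvtColor(c['img'],cv2.COLOR_RGB2HSV);m=(h[...,1]<115)&(np.hypot(*(np.indices(h.shape[:2])-np.array([287,282])[:,None,None]))<26)
m=cv2.morphologyEx(m.astype(np.uint8),cv2.MORPH_OPEN,np.ones((3,3)));
k=max(cv2.findContours(m,cv2.RETR_EXTERNAL,2)[0],key=cv2.contourArea);print(cv2.fitEllipse(k))
print(to(s,[.5747,-.3129,.1315]))
E
```

```text
t 21.63 p [557.1   0.8 185.8] yaw 104.9 z [ 1.2e-03 -2.0e-04 -1.0e+00] F [ 1.7  0.1 -0.5] w 0.484 g 40.9
[282.  274.8] [101.1 104.4] 89.89996337890625
((282.0823974609375, 281.218994140625), (36.59295654296875, 40.35536193847656), 90.19058227539062)
[-307.7  -63.5   54.3]
```

>>> {"name": "jog_arm", "arguments": {
  "commands": [
    {"slide": [-38,-10,0],"turn": 0,"hand": 0.6},
    {"slide": [-38,-10,0],"turn": 0,"hand": 0.6},
    {"slide": [-38,-10,0],"turn": 0,"hand": 0.6},
    {"slide": [-38,-10,10],"turn": 0,"hand": 0.6},
    {"slide": [-38,-9,15],"turn": 0,"hand": 0.6},
    {"slide": [-30,-8,20],"turn": 0,"hand": 0.6},
    {"slide": [-20,-5,20],"turn": 0,"hand": 0.6},
    {"slide": [-5,-1,15],"turn": 0,"hand": 0.6},
    {"slide": [0,0,10],"turn": 0,"hand": 0.6},
    {"slide": [0,0,0],"turn": 0,"hand": 0.6},
    {"slide": [0,0,0],"turn": 0,"hand": 0.6}
  ]
}}

```text
clock: 22.6
eef_pos: [0.5597, -0.2484, 0.0951]
eef_rot: [-0.0, 0.609, 0.793, 0.0]
wrist_force: [-0.4, 0.5, -1.5]
grip_width: 0.482
grasp_force: 40.9
```

```bash
sed -i 's/^HX=.*/HX=np.array([.2,.0])\/1e3/' h.py; python3 - <<'E'
from h import *
s=st();print('to rod',err(s,[.5591,-.2519]),'to axis',err(s,[.5582,-.2536]))
E
```

```text
t 22.60 p [ 559.7 -248.4   95.1] yaw 104.9 z [ 2.e-04  1.e-03 -1.e+00] F [-0.4  0.5 -1.5] w 0.482 g 40.9
to rod [-3.4 -1.5] to axis [-4.8 -2.8]
```

>>> {"name": "jog_arm", "arguments": {
  "commands": [
    {"slide": [-2.4,-1.2,4],"turn": 0,"hand": 0.6},
    {"slide": [0,0,4],"turn": 0,"hand": 0.6},
    {"slide": [0,0,2],"turn": 0,"hand": 0.6},
    {"slide": [0,0,0],"turn": 0,"hand": 0.6},
    {"slide": [0,0,0],"turn": 0,"hand": 0.6}
  ]
}}

```text
clock: 23.02
eef_pos: [0.5589, -0.2525, 0.0847]
eef_rot: [0.0, 0.61, 0.793, 0.0]
wrist_force: [0.7, 0.3, -1.8]
grip_width: 0.484
grasp_force: 40.9
```

```bash
python3 - <<'E'
from h import *
s=st();print('to rod',err(s,[.5591,-.2519]),'to axis',err(s,[.5582,-.2536]))
E
```

```text
t 23.02 p [ 558.9 -252.5   84.7] yaw 104.9 z [ 1.e-04 -0.e+00 -1.e+00] F [ 0.7  0.3 -1.8] w 0.484 g 40.9
to rod [0.3 0.3] to axis [-1.1 -1. ]
```

>>> {"name": "jog_arm", "arguments": {
  "commands": [
    {"slide": [0.3,0.2,1.5],"turn": 0,"hand": 0.6},
    {"slide": [0,0,1.5],"turn": 0,"hand": 0.6},
    {"slide": [0,0,1],"turn": 0,"hand": 0.6},
    {"slide": [0,0,1],"turn": 0,"hand": 0.6},
    {"slide": [0,0,0],"turn": 0,"hand": 0.6}
  ]
}}

```text
clock: 23.43
eef_pos: [0.5588, -0.2524, 0.0792]
eef_rot: [-0.0, 0.61, 0.792, -0.0]
wrist_force: [-0.8, -0.2, -1.1]
grip_width: 0.48
grasp_force: 40.9
```

>>> {"name": "jog_arm", "arguments": {
  "commands": [
    {"slide": [0,0,1.5],"turn": 0,"hand": 0.6},
    {"slide": [0,0,1.5],"turn": 0,"hand": 0.6},
    {"slide": [0,0,0],"turn": 0,"hand": 0.6}
  ]
}}

```text
clock: 23.68
eef_pos: [0.5587, -0.2524, 0.0761]
eef_rot: [-0.0, 0.61, 0.792, -0.0]
wrist_force: [0.1, 1.0, -2.1]
grip_width: 0.481
grasp_force: 40.9
```

```bash
python3 - <<'E'
from h import *
s=st();print('to rod',err(s,[.5591,-.2519]),'to axis',err(s,[.5582,-.2536]))
E
```

```text
t 23.68 p [ 558.7 -252.4   76.1] yaw 104.8 z [-4.e-04  2.e-04 -1.e+00] F [ 0.1  1.  -2.1] w 0.481 g 40.9
to rod [0.2 0.5] to axis [-1.2 -0.8]
```

>>> {"name": "jog_arm", "arguments": {
  "commands": [
    {"slide": [-0.3,-0.2,1.5],"turn": 0,"hand": 0.6},
    {"slide": [-0.4,-0.3,1.5],"turn": 0,"hand": 0.6},
    {"slide": [-0.5,-0.3,1.5],"turn": 0,"hand": 0.6},
    {"slide": [-0.5,-0.4,1.5],"turn": 0,"hand": 0.6},
    {"slide": [-0.5,-0.4,1.5],"turn": 0,"hand": 0.6},
    {"slide": [-0.5,-0.4,1.5],"turn": 0,"hand": 0.6},
    {"slide": [0,0,0],"turn": 0,"hand": 0.6}
  ]
}}

```text
clock: 24.27
eef_pos: [0.5584, -0.2542, 0.0674]
eef_rot: [-0.0, 0.609, 0.793, 0.001]
wrist_force: [2.3, 6.2, 0.3]
grip_width: 0.483
grasp_force: 41.2
```

```bash
python3 - <<'E'
from h import *
s=st();print('to axis',err(s,[.5582,-.2536]))
E
```

```text
t 24.27 p [ 558.4 -254.2   67.4] yaw 104.9 z [ 0.0011  0.0015 -1.    ] F [2.3 6.2 0.3] w 0.483 g 41.2
to axis [ 0.4 -0.1]
```

>>> {"name": "jog_arm", "arguments": {
  "commands": [
    {"slide": [-0.5,-0.5,1.5],"turn": 0,"hand": 0.6},
    {"slide": [-0.4,-0.5,1.5],"turn": 0,"hand": 0.6},
    {"slide": [-0.2,-0.3,1.5],"turn": 0,"hand": 0.6},
    {"slide": [0,0,1],"turn": 0,"hand": 0.6},
    {"slide": [0,0,0],"turn": 0,"hand": 0.6}
  ]
}}

```text
clock: 24.68
eef_pos: [0.5583, -0.2552, 0.0623]
eef_rot: [0.0, 0.609, 0.793, 0.001]
wrist_force: [3.1, 6.2, 1.0]
grip_width: 0.482
grasp_force: 41.3
```

```bash
python3 - <<'E'
from h import *
s=st();print('to axis',err(s,[.5582,-.2536]))
c=snap('wrist','w15');g=cv2.cvtColor(c['img'],cv2.COLOR_RGB2GRAY)
print(brass(c)[-1][0],proj(c,[.5582,-.2537,.098]))
print(g[268:320:3,264:306:3])
E
```

```text
t 24.68 p [ 558.3 -255.2   62.3] yaw 104.9 z [ 0.0025  0.0017 -1.    ] F [3.1 6.2 1. ] w 0.482 g 41.3
to axis [1.3 0.4]
(282.1673889160156, 267.2972412109375) [[283.02084012 286.04823508]]
[[104  95  61  58  56  58  59  64  62  57  60  92 106 106]
 [ 92  58  57  59  70  86  92  96  94  83  59  59  89 106]
 [ 75  57  58  85  95  92  95  99  99  94  81  58  64 107]
 [ 61  57  66  88  93  98 116 122 121 115  92  60  60 101]
 [ 58  57  75  83  89 114 119 118 118 120 110  62  57  89]
 [ 59  56  72  85  98 117 116 118 118 117 116  67  56  87]
 [ 63  58  67  87  94 118 118 116 116 117 112  61  59 101]
 [ 75  58  58  72  90 110 118 117 117 114  86  58  77 106]
 [103  71  57  57  62  73  92 108  99  78  56  64  96 104]
 [108 103  71  58  60  59  58  58  57  58  71  98 104 105]
 [106 106 104  95  79  63  59  64  71  82 102 106 107 107]
 [105 105 106 106 107 104 102 103 105 106 107 108 107 106]
 [105 107 107 106 104 105 104 106 107 108 107 105 106 103]
 [105 104 104 104 105 106 108 108 107 105 105 104 103 104]
 [104 104 105 106 107 108 107 105 105 104 103 103 103 105]
 [106 106 108 107 107 105 104 104 103 103 104 104 105 105]
 [108 107 106 105 103 103 103 104 104 106 105 104 103 102]
 [105 105 103 103 103 104 106 105 104 105 104 102 102 102]]
```

>>> {"name": "jog_arm", "arguments": {
  "commands": [
    {"slide": [-0.2,-0.6,1],"turn": 0,"hand": 0.6},
    {"slide": [-0.2,-0.8,1],"turn": 0,"hand": 0.6},
    {"slide": [0,-0.3,0.5],"turn": 0,"hand": 0.6},
    {"slide": [0,0,0],"turn": 0,"hand": 0.6},
    {"slide": [0,0,0],"turn": 0,"hand": 0.6}
  ]
}}

```text
clock: 25.15
eef_pos: [0.5574, -0.2557, 0.0601]
eef_rot: [0.001, 0.609, 0.793, 0.002]
wrist_force: [4.0, 6.7, 2.8]
grip_width: 0.48
grasp_force: 41.3
```

>>> {"name": "jog_arm", "arguments": {
  "commands": [
    {"slide": [0.7,1,0],"turn": 0,"hand": 0.6},
    {"slide": [0.7,1,0],"turn": 0,"hand": 0.6},
    {"slide": [0.7,1,0],"turn": 0,"hand": 0.6},
    {"slide": [0.5,0.7,0],"turn": 0,"hand": 0.6},
    {"slide": [0,0,0],"turn": 0,"hand": 0.6},
    {"slide": [0,0,0],"turn": 0,"hand": 0.6}
  ]
}}

```text
clock: 25.65
eef_pos: [0.5577, -0.2547, 0.0593]
eef_rot: [-0.0, 0.61, 0.792, -0.0]
wrist_force: [-0.0, 1.4, -1.7]
grip_width: 0.484
grasp_force: 41.0
```

```bash
python3 - <<'E'
from h import *
s=st();print('to axis',err(s,[.5582,-.2536]))
c=snap('wrist','w16');g=cv2.cvtColor(c['img'],cv2.COLOR_RGB2GRAY)
print(proj(c,[.5582,-.2537,.098]))
print(g[268:320:3,264:306:3])
E
```

```text
t 25.65 p [ 557.7 -254.7   59.3] yaw 104.8 z [-6.e-04 -3.e-04 -1.e+00] F [-0.   1.4 -1.7] w 0.484 g 41.0
to axis [0.7 0.8]
[[283.71784289 291.30490348]]
[[105  93  61  57  57  58  58  57  59  56  61  92 107 106]
 [ 92  59  58  57  75  87  92  89  74  59  56  60  92 108]
 [ 73  56  59  64  87  94  95  98  96  84  59  57  66 107]
 [ 60  59  67  85  90  94  95  98  96  94  74  58  61 103]
 [ 58  58  75  82  90  94  94  98  95  94  82  59  58  93]
 [ 58  56  76  84  90 100 112 120 116 100  85  57  57  90]
 [ 62  58  67  85  96 117 120 118 120 121  96  59  63 103]
 [ 73  58  59  70 107 117 116 119 117 118 109  60  77 106]
 [103  68  58  59 109 119 117 117 117 117 107  64 100 104]
 [108 102  67  57  86 119 118 117 116 114  93  99 104 105]
 [106 106 103  93  76  91 113 118 116 105 103 106 107 108]
 [106 106 106 106 106 104 102 107 106 107 107 107 109 106]
 [106 106 107 105 104 104 105 107 107 108 108 106 105 104]
 [105 105 104 105 105 107 108 109 107 107 105 104 104 103]
 [105 104 105 106 107 107 107 106 105 103 102 104 104 104]
 [106 107 108 107 106 105 104 103 103 103 105 104 105 105]
 [109 106 106 106 104 103 103 104 105 105 105 105 104 103]
 [106 105 104 103 104 104 106 105 105 105 104 102 103 102]]
```

The rod end is now within about 0.5 mm of upright. I'll shift back to the axis and lower to the stack.

>>> {"name": "jog_arm", "arguments": {
  "commands": [
    {"slide": [0.5,0.6,1],"turn": 0,"hand": 0.6},
    {"slide": [0,0,1.5],"turn": 0,"hand": 0.6},
    {"slide": [0,0,1.5],"turn": 0,"hand": 0.6},
    {"slide": [0,0,1.5],"turn": 0,"hand": 0.6},
    {"slide": [0,0,0],"turn": 0,"hand": 0.6}
  ]
}}

```text
clock: 26.12
eef_pos: [0.5582, -0.2537, 0.0535]
eef_rot: [-0.0, 0.61, 0.792, -0.0]
wrist_force: [-0.7, -0.6, -2.0]
grip_width: 0.485
grasp_force: 41.0
```

>>> {"name": "jog_arm", "arguments": {
  "commands": [
    {"slide": [0,0,1],"turn": 0,"hand": 0.6},
    {"slide": [0,0,1],"turn": 0,"hand": 0.6},
    {"slide": [0,0,0],"turn": 0,"hand": 0.6}
  ]
}}

```text
clock: 26.37
eef_pos: [0.5585, -0.2537, 0.0518]
eef_rot: [-0.0, 0.61, 0.793, -0.0]
wrist_force: [0.3, 0.7, -1.0]
grip_width: 0.482
grasp_force: 41.0
```

>>> {"name": "jog_arm", "arguments": {
  "commands": [
    {"slide": [0,0,1],"turn": 0,"hand": 0.6},
    {"slide": [0,0,1],"turn": 0,"hand": 0.6},
    {"slide": [0,0,0],"turn": 0,"hand": 0.6}
  ]
}}

```text
clock: 26.62
eef_pos: [0.5586, -0.2537, 0.0499]
eef_rot: [0.0, 0.61, 0.793, 0.0]
wrist_force: [-0.3, -0.4, -0.6]
grip_width: 0.487
grasp_force: 41.1
```

```bash
python3 - <<'E'
from h import *
s=st();print('to axis',err(s,[.5582,-.2536]))
E
```

```text
t 26.62 p [ 558.6 -253.7   49.9] yaw 104.8 z [ 1.e-04 -0.e+00 -1.e+00] F [-0.3 -0.4 -0.6] w 0.487 g 41.1
to axis [-0.  -0.4]
```

>>> {"name": "jog_arm", "arguments": {
  "commands": [
    {"slide": [0,0,1],"turn": 0,"hand": 0.6},
    {"slide": [0,0,1],"turn": 0,"hand": 0.6},
    {"slide": [0,0,0],"turn": 0,"hand": 0.6}
  ]
}}

```text
clock: 26.87
eef_pos: [0.5586, -0.2537, 0.0479]
eef_rot: [0.0, 0.61, 0.792, 0.0]
wrist_force: [-0.5, -0.1, 1.7]
grip_width: 0.478
grasp_force: 41.1
```

>>> {"name": "jog_arm", "arguments": {
  "commands": [
    {"slide": [0,0,1],"turn": 0,"hand": 0.6},
    {"slide": [0,0,0.5],"turn": 0,"hand": 0.6},
    {"slide": [0,0,0],"turn": 0,"hand": 0.6}
  ]
}}

```text
clock: 27.12
eef_pos: [0.5586, -0.2537, 0.0464]
eef_rot: [0.0, 0.61, 0.792, 0.0]
wrist_force: [-1.0, -0.4, 0.9]
grip_width: 0.482
grasp_force: 41.2
```

```bash
python3 - <<'E'
from h import *
s=st();print('to axis',err(s,[.5582,-.2536]))
c=snap('wrist','w17')
for e in brass(c,60): print(np.round(e[0],1),np.round(e[1],1))
E
```

```text
t 27.12 p [ 558.6 -253.7   46.4] yaw 104.8 z [ 1.e-04 -0.e+00 -1.e+00] F [-1.  -0.4  0.9] w 0.482 g 41.2
to axis [-0.  -0.4]
[280.1 354. ] [30.2 31.7]
[281.6 271.1] [103.8 111. ]
```

>>> {"name": "jog_arm", "arguments": {
  "commands": [
    {"slide": [0,0,0],"turn": 0,"hand": 0.5},
    {"slide": [0,0,0],"turn": 0,"hand": 0.45},
    {"slide": [0,0,0],"turn": 0,"hand": 0.4},
    {"slide": [0,0,0],"turn": 0,"hand": 0.3},
    {"slide": [0,0,0],"turn": 0,"hand": 0.3}
  ]
}}

```text
clock: 27.58
eef_pos: [0.5585, -0.2535, 0.0464]
eef_rot: [-0.0, 0.61, 0.793, 0.0]
wrist_force: [-0.9, -0.0, 0.1]
grip_width: 0.703
grasp_force: 0.0
```

>>> {"name": "jog_arm", "arguments": {
  "commands": [
    {"slide": [0,0,-10],"turn": 0,"hand": 0.3},
    {"slide": [0,0,-20],"turn": 0,"hand": 0.3},
    {"slide": [0,0,-30],"turn": 0,"hand": 0.3},
    {"slide": [0,0,-25],"turn": 0,"hand": 0.3},
    {"slide": [-20,0,0],"turn": 0,"hand": 0.3},
    {"slide": [-20,0,0],"turn": 0,"hand": 0.3},
    {"slide": [-20,-4,0],"turn": 0,"hand": 0.3},
    {"slide": [0,0,0],"turn": 0,"hand": 0.3},
    {"slide": [0,0,0],"turn": 0,"hand": 0.3},
    {"slide": [0,0,0],"turn": 0,"hand": 0.3}
  ]
}}

```text
clock: 28.42
eef_pos: [0.5701, -0.312, 0.1319]
eef_rot: [-0.0, 0.61, 0.793, 0.0]
wrist_force: [0.3, -0.0, 0.4]
grip_width: 0.7
grasp_force: 0.0
```

```bash
python3 - <<'E'
from pan import *
s=st();c=snap('wrist','w18')
V=c['view'];print('cam',-V[:3,:3].T@V[:3,3])
es=brass(c,60)
for e in es: print(np.round(e[0],1),np.round(e[1],1),'bush z %.4f'%bush_z(c,e[0]),'at .076',onz(c,e[0],.073))
u,v=[int(round(x)) for x in proj(c,[.5583,-.2536,.098])[0]];print(u,v,proj(c,[.5582,-.2537,.098]))
g=cv2.cvtColor(c['img'],cv2.COLOR_RGB2GRAY)
print(g[v-18:v+19:2,u-20:u+21:2])
# pillar/bush intensity column in scale area
E
```

```text
t 28.42 p [ 570.1 -312.   131.9] yaw 104.9 z [ 2.e-04  6.e-04 -1.e+00] F [ 0.3 -0.   0.4] w 0.700 g 0.0
cam [ 0.55246533 -0.24474431  0.29634608]
[286.  199.7] [20.9 21.6] bush z 0.0535 at .076 [ 0.56952666 -0.30031373  0.073     ]
[288.7 120.4] [72.8 74.8] bush z -0.9983 at .076 [ 0.55851671 -0.25311904  0.073     ]
289 123 [[288.60152876 123.40567233]]
[[ 95  94  94  93  92  92  91  90  90  90  88  89  91  91  92  91  91  90
   91  91  93]
 [ 94  92  91  92  90  90  87  83  75  70  64  66  77  86  91  90  91  91
   93  92  92]
 [ 93  91  90  90  91  87  71  55  52  50  49  51  52  60  74  88  92  92
   92  91  91]
 [ 91  90  90  90  87  72  53  50  48  51  51  51  49  49  54  76  90  92
   91  90  92]
 [ 91  90  90  89  72  52  49  51  63  73  81  75  60  50  49  57  79  92
   92  92  92]
 [ 91  90  91  84  58  48  52  66  78  80  85  89  80  55  49  49  59  87
   92  93  92]
 [ 91  91  91  76  51  51  63  75  85  95 103 101  94  67  54  50  53  82
   92  93  92]
 [ 91  91  88  66  50  52  74  82  98 106 107 106 103  87  60  51  52  76
   91  91  91]
 [ 92  89  85  59  50  55  79  
[... 248 characters left out ...]
1  79  51  49  57  79  97 101 100 100  98  88  59  49  58  86
   91  90  89]
 [ 91  91  92  89  64  50  51  60  81  95  99  97  88  65  50  50  71  90
   89  89  88]
 [ 91  92  91  91  82  59  48  49  53  65  73  68  58  50  50  64  83  89
   88  89  91]
 [ 92  91  91  91  91  79  57  50  50  49  49  49  48  50  65  83  89  90
   91  91  92]
 [ 92  92  90  90  91  91  83  72  64  53  54  58  64  74  87  90  92  91
   91  91  92]
 [ 90  91  91  90  92  91  90  90  88  83  82  84  88  89  91  92  92  92
   91  89  88]
 [ 91  89  91  90  90  90  90  90  90  90  90  90  91  92  92  91  91  88
   89  89  87]
 [ 90  89  91  90  90  89  90  89  89  90  91  92  92  91  91  90  89  88
   86  88  88]]
```

Two weights are on, and the rod is upright. To read the pan level I'll take an oblique wrist view and compare the height of the stack top with the rod end, which is at 98 mm.

>>> {"name": "jog_arm", "arguments": {
  "commands": [
    {"slide": [0,-30,0],"turn": 0,"hand": 0.3},
    {"slide": [0,-30,0],"turn": 0,"hand": 0.3},
    {"slide": [0,-30,0],"turn": 0,"hand": 0.3},
    {"slide": [0,-30,0],"turn": 0,"hand": 0.3},
    {"slide": [0,0,0],"turn": 0,"hand": 0.3},
    {"slide": [0,0,0],"turn": 0,"hand": 0.3},
    {"slide": [0,0,0],"turn": 0,"hand": 0.3}
  ]
}}

```text
clock: 29.05
eef_pos: [0.455, -0.3426, 0.132]
eef_rot: [0.0, 0.609, 0.793, 0.0]
wrist_force: [0.2, 0.5, 0.1]
grip_width: 0.697
grasp_force: 0.0
```

```bash
python3 - <<'E'
from pan import *
s=st();c=snap('wrist','w19')
for e in brass(c,60): print(np.round(e[0],1),np.round(e[1],1),round(e[2]))
A=[.5582,-.2537]
for z in(.098,.085,.08,.076,.072,.068): print(z,proj(c,[*A,z])[0].round(1))
h=cv2.cvtColor(c['img'],cv2.COLOR_RGB2HSV);u,v=proj(c,[*A,.085])[0].astype(int)
print(u,v);print(h[v-30:v+31:3,u-40:u+37:2,1]); print(cv2.cvtColor(c['img'],cv2.COLOR_RGB2GRAY)[v-15:v+16:2,u-30:u+31:2])
E
```

```text
t 29.05 p [ 455.  -342.6  132. ] yaw 104.9 z [ 0.0012 -0.     -1.    ] F [0.2 0.5 0.1] w 0.697 g 0.0
[460.4 199.4] [21.4 29.9] 103
[487.  119.6] [74.  90.9] 76
0.098 [515.  123.1]
0.085 [500.8 121.9]
0.08 [495.9 121.4]
0.076 [492.  121.1]
0.072 [488.3 120.8]
0.068 [484.8 120.5]
500 121
[[104 151 158 161 159 153 159 158 159 160 162 163 162 161 164 160 161 161
  160 161 163 163 162 162 161 161 161 161 163 162 151  92  31   7   4   4
    3   4   3]
 [160 161 160 153 154 159 160 164 162 161 162 163 161 160 160 160 162 161
  163 162 163 162 158 160 161 160 161 161 163 161 163 164 126  34   4   3
    4   4   4]
 [160 159 151 155 158 160 162 162 162 164 162 161 161 162 162 163 163 163
  163 162 162 162 161 161 162 160 161 161 163 161 161 163 161 112  20   3
    3   3   3]
 [157 150 155 160 162 162 162 162 162 159 160 163 162 163 163 162 163 162
  164 162 161 163 162 161 162 162 162 162 162 162 162 162 161 159  87  15
    4   3   4]
 [155 152 158 163 162 164 162 160 162 160 162 163 162 163 161 162 160 162
  161 160 160 160 161 162 163 162 162 163 162 163 161 163 161 161 160  84
   10   4   4
[... 3975 characters left out ...]
   83 111 155 155 153 152 150 148 141 138 139 139 160]
 [140 140 139 139 139 134  95  73  74  72  72  75  77  77  75  77  78  77
   79  90 134 154 154 153 149 144 140 140 138 139 171]
 [139 138 139 139 140 138 121  82  73  71  71  75  74  73  74  73  73  81
  102 101 109 126 143 148 144 140 139 138 134 143 180]
 [139 139 140 139 140 140 136 104  73  71  73  73  73  73  73  72  88 115
  132 134 135 135 138 141 138 137 135 134 132 156 185]
 [140 140 140 140 138 139 138 131 110  89  80  72  73  76  82  97 125 136
  138 138 140 140 140 137 136 134 134 133 141 173 186]
 [141 140 140 139 138 138 138 138 136 132 119 106 108 120 127 133 138 139
  140 140 139 137 135 134 134 134 134 137 165 184 185]]
```

```bash
python3 - <<'E'
from pan import *
a,b=load('w18'),load('w19')
r=tri([(a,(289.6,123.6)),(b,(515.5,123.5))]);h=tri([(a,(289.2,121.8)),(b,(495.4,121.4))])
q=tri([(a,(286,199.7)),(b,(460.4,199.4))])
print('rod',r,'hole',h,'bush',q); print('sink est mm',(.09-(h[2]-r[2]+.098))*1e3)
# rectified scale strip in w19
C=np.array([.5582,-.2537]);th=np.radians(14.35);ex=np.array([np.cos(th),np.sin(th)]);ey=np.array([-np.sin(th),np.cos(th)])
g=cv2.cvtColor(b['img'],cv2.COLOR_RGB2GRAY)
zs=np.arange(.092,.030,-.001);ys=np.arange(-.094,-.058,.002)
P=np.array([[*(C+ex*.0085+ey*y),z] for z in zs for y in ys]);p=proj(b,P).astype(np.float32)
print(p[0],p[-1]);m=cv2.remap(g,p[:,0].reshape(len(zs),-1),p[:,1].reshape(len(zs),-1),1)
for z,row in zip(zs,m): print('%.0f'%(z*1e3),*row)
E
```

```text
rod [ 0.55875904 -0.25373236  0.09765971] hole [ 0.55886087 -0.25360512  0.07836124] bush [ 0.57100226 -0.30519756  0.05340713]
sink est mm 11.298468665598485
[494.66193 280.0716 ] [456.94498 200.9122 ]
92 186 138 117 118 115 112 109 111 109 109 112 112 114 112 115 117 176 186
91 184 118 111 111 109 105 105 105 104 103 104 106 107 106 107 110 175 186
90 178 106 103 103 101 98 96 96 96 96 96 99 98 97 99 100 174 182
89 173 96 93 92 90 89 87 86 87 86 88 87 88 89 89 93 175 169
88 171 89 86 87 84 81 81 81 82 82 83 83 83 84 83 91 173 143
87 167 89 85 85 82 80 80 81 82 82 82 83 82 82 81 88 173 117
86 167 86 86 86 81 81 81 81 83 82 83 83 83 81 81 88 168 100
85 168 83 82 85 81 81 80 82 82 83 84 84 82 81 80 88 162 94
84 168 82 77 82 82 81 81 81 82 84 86 85 83 81 79 88 150 93
83 169 81 73 81 84 82 82 81 81 84 85 86 82 81 79 87 138 94
82 171 81 73 83 83 84 83 82 82 84 87 86 82 80 79 88 126 93
81 170 85 77 85 84 85 84 82 83 84 87 85 81 81 81 89 124 90
80 168 88 82 86 85 85 85 82 83 84 85 84 81 80 81 90 125 84
79 168 87 84 84 84 83 84 83 83 84 84 83 80 80 81 90 125 77
78 168 90 84 83 83 83 84 84 8
[... 2051 characters left out ...]
5 84 79 69
42 112 40 37 46 51 51 52 51 51 52 52 52 51 51 61 86 79 68
41 99 37 38 47 60 60 59 60 60 61 61 58 61 59 70 87 79 69
40 86 39 37 52 70 70 68 69 70 70 71 69 69 69 77 87 80 69
39 79 40 39 58 78 77 76 77 76 78 78 77 78 76 82 88 80 70
38 80 47 46 65 81 81 80 80 80 81 82 82 81 80 84 89 81 70
37 86 58 54 73 83 83 82 82 82 83 85 84 82 82 86 89 83 72
36 93 71 65 78 83 83 83 82 83 84 84 85 83 83 86 88 83 74
35 101 78 74 81 84 83 83 83 82 83 84 85 84 83 86 88 85 78
34 105 83 79 82 84 84 83 82 81 82 83 84 83 83 85 88 86 83
33 106 84 81 82 84 84 83 82 81 82 83 83 83 83 83 87 87 84
32 107 85 82 83 84 85 83 82 81 82 83 82 82 82 81 86 87 85
31 106 84 82 83 84 84 83 82 81 82 82 81 81 81 79 87 86 86
```

```bash
cat > lvl.py <<'E'
from pan import *
from scipy.optimize import least_squares
def pts(c,zc=.08):
    h=cv2.cvtColor(c['img'],cv2.COLOR_RGB2HSV);m=cv2.inRange(h,(14,80,50),(34,255,255))
    k=max([q for q in cv2.findContours(m,0,cv2.CHAIN_APPROX_NONE)[0] if abs(proj(c,[.5583,-.2536,zc])[0]-q.mean((0,1))).max()<25],key=cv2.contourArea)[:,0].astype(float)
    V=c['view'];o=-V[:3,:3].T@V[:3,3];w=np.array([onz(c,p,zc)[:2] for p in k])-[.5583,-.2536]
    d=np.array([.5583,-.2536])-o[:2];d/=np.linalg.norm(d);n=np.linalg.norm(w,axis=1)
    return k[(w@d)/n>.3]
def fit(cs,z0=.08):
    K=[(c,pts(c)) for c in cs];a=np.linspace(0,2*np.pi,400)
    def f(p):
        r=[]
        for c,k in K:
            q=proj(c,np.c_[p[0]+.022*np.cos(a),p[1]+.022*np.sin(a),np.full(400,p[2])])
            s=cv2.fitEllipse(q.astype(np.float32));ctr=q.mean(0)
            ang=np.arctan2(*(k-ctr).T[::-1]);aq=np.arctan2(*(q-ctr).T[::-1]);o=np.argsort(aq)
            rq=np.interp(ang,aq[o],np.hypot(*(q-ctr).T)[o],period=2*np.pi);r.append(np.hypot(*(k-ctr).T)-rq+.4)
        return np.concatenate(r)
    s=least_squares(f,[.5583,-.2536,z0],x_scale=.001,diff_step=1e-4,loss='soft_l1');return s.x,np.abs(s.fun).mean()
E
python3 - <<'E'
from lvl import *
a,b=load('w18'),load('w19')
print(fit([a,b]),fit([b]))
C=np.array([.5582,-.2537]);th=np.radians(14.35);ex=np.array([np.cos(th),np.sin(th)]);ey=np.array([-np.sin(th),np.cos(th)])
zs=np.arange(.060,.034,-.001);ys=np.arange(-.092,-.046,.003)
P=np.array([[*(C+ex*.0085+ey*y),z] for z in zs for y in ys]);p=proj(b,P).astype(np.float32)
m=cv2.remap(b['img'],p[:,0].reshape(len(zs),-1),p[:,1].reshape(len(zs),-1),1).astype(int)
for z,row in zip(zs,m): print('%.0f'%(z*1e3),*[f'{q[0]}/{q[2]-q[0]}' for q in row])
E
```

```text
(array([ 0.55829388, -0.25325891,  0.07648329]), np.float64(0.43644941430272016)) (array([ 0.56286276, -0.2528418 ,  0.06989478]), np.float64(0.24649161076805265))
60 49/-2 51/-2 83/-5 85/-4 88/-6 86/-4 85/-4 87/-5 84/-4 88/-5 75/0 70/0 73/0 75/1 68/6 69/4
59 47/-1 51/-2 85/-5 85/-4 86/-5 85/-4 85/-5 86/-4 85/-4 89/-5 75/0 71/-1 73/-1 75/0 68/5 68/4
58 43/-1 50/-2 85/-4 85/-5 85/-5 85/-5 86/-5 87/-5 85/-4 90/-5 74/1 71/0 73/0 75/0 71/1 68/4
57 43/-1 51/-3 85/-5 85/-4 85/-5 84/-4 86/-5 87/-5 86/-5 89/-4 74/0 71/0 73/1 76/-3 77/-9 68/4
56 42/-1 51/-2 83/-5 84/-4 84/-5 84/-4 86/-5 87/-5 87/-4 89/-4 74/0 71/0 73/0 78/-5 86/-24 68/5
55 45/-1 51/-2 75/-4 83/-4 84/-5 84/-4 87/-5 88/-5 86/-4 89/-4 74/0 71/0 72/1 79/-7 94/-39 68/5
54 46/-1 47/-2 65/-4 81/-4 83/-4 83/-4 85/-5 86/-4 85/-4 88/-5 74/0 70/0 72/1 81/-10 100/-50 68/5
53 46/-2 45/-1 55/-2 78/-4 79/-4 79/-4 79/-4 82/-4 81/-4 82/-4 73/1 71/0 73/0 80/-9 104/-58 69/4
52 40/-1 39/0 49/-2 72/-3 71/-4 69/-4 70/-2 72/-4 72/-4 73/-3 74/0 71/0 73/0 80/-10 106/-62 70/3
51 37/0 33/-1 49/-2 61/-2 60/-3 61/-3 59/-3 62/-2 61/-3 61/-2 75/-3 69/1 73/
[... 922 characters left out ...]
/-1 61/-2 62/-1 60/-1 61/-1 99/-54 90/-33 70/0 74/0 99/-46 106/-65 92/-2
40 39/0 44/0 71/-2 71/-3 70/-2 72/-3 73/-3 71/-3 71/-3 103/-57 92/-35 70/0 73/0 103/-54 103/-62 92/-1
39 40/0 47/-1 80/-4 77/-3 79/-3 79/-4 80/-4 80/-3 78/-4 106/-60 92/-36 70/1 75/-2 107/-62 100/-60 92/-1
38 48/-1 53/-2 83/-4 82/-4 82/-4 83/-4 85/-5 85/-4 82/-4 107/-63 95/-42 70/1 79/-9 109/-66 96/-57 92/0
37 60/-3 63/-2 85/-5 84/-4 84/-4 84/-3 88/-5 87/-5 85/-6 107/-63 97/-45 72/-2 87/-23 110/-67 93/-52 93/0
36 73/-3 73/-4 86/-5 84/-4 85/-4 84/-3 87/-5 88/-5 86/-6 107/-64 99/-48 77/-10 96/-39 110/-67 90/-47 93/0
35 80/-3 79/-4 86/-4 85/-4 85/-5 85/-4 87/-5 87/-5 87/-7 107/-65 102/-54 85/-23 103/-54 109/-66 88/-40 93/0
```

The pointer's dark band and the upper long line are both resolvable. A second oblique view from further out will give the parallax.

>>> {"name": "jog_arm", "arguments": {
  "commands": [
    {"slide": [0,-18,0],"turn": 0,"hand": 0.3},
    {"slide": [0,-17,0],"turn": 0,"hand": 0.3},
    {"slide": [0,0,0],"turn": 0,"hand": 0.3},
    {"slide": [0,0,0],"turn": 0,"hand": 0.3},
    {"slide": [0,0,0],"turn": 0,"hand": 0.3}
  ]
}}

```text
clock: 29.52
eef_pos: [0.4218, -0.3516, 0.1317]
eef_rot: [0.0, 0.609, 0.793, 0.0]
wrist_force: [0.9, 0.1, -0.1]
grip_width: 0.699
grasp_force: 0.0
```

```bash
cat >> pan.py <<'E'
C0=np.array([.5582,-.2537]);th=np.radians(14.35);ex=np.array([np.cos(th),np.sin(th)]);ey=np.array([-np.sin(th),np.cos(th)])
def prof(c,x,zs,ys=np.arange(-.084,-.069,.001)):
    P=np.array([[*(C0+ex*x+ey*y),z] for z in zs for y in ys]);p=proj(c,P).astype(np.float32)
    return cv2.remap(c['img'],p[:,0].reshape(len(zs),-1),p[:,1].reshape(len(zs),-1),1).astype(float).mean(1)
E
python3 - <<'E'
from pan import *
s=st();c=snap('wrist','w20')
zs=np.arange(.060,.033,-.0005)
A=prof(load('w18'),.0085,zs);B=prof(load('w19'),.0085,zs);D=prof(c,.0085,zs)
for z,b,d,a in zip(zs,B,D,A): print('%.1f'%(z*1e3),b[1].round(),(b[2]-b[0]).round(1),'|',d[1].round(),(d[2]-d[0]).round(1),'|',a[1].round())
V=c['view'];o=-V[:3,:3].T@V[:3,3];print(proj(c,[*(C0+ex*.0085-ey*.078),.05]),(o[:2]-C0)@ex,o[2]); V=load('w19')['view'];o=-V[:3,:3].T@V[:3,3];print((o[:2]-C0)@ex,o[2])
E
```

```text
t 29.52 p [ 421.8 -351.6  131.7] yaw 104.9 z [ 1.3e-03  2.0e-04 -1.0e+00] F [ 0.9  0.1 -0.1] w 0.699 g 0.0
60.0 82.0 -4.8 | 99.0 -5.5 | 77.0
59.5 82.0 -4.7 | 99.0 -5.8 | 77.0
59.0 82.0 -4.3 | 99.0 -5.8 | 76.0
58.5 82.0 -4.5 | 99.0 -6.0 | 76.0
58.0 82.0 -4.8 | 99.0 -5.5 | 75.0
57.5 82.0 -4.4 | 99.0 -5.5 | 75.0
57.0 82.0 -4.5 | 100.0 -5.7 | 75.0
56.5 82.0 -4.3 | 99.0 -5.4 | 74.0
56.0 82.0 -4.3 | 99.0 -5.3 | 74.0
55.5 82.0 -4.5 | 98.0 -5.3 | 74.0
55.0 81.0 -4.4 | 98.0 -5.5 | 73.0
54.5 81.0 -4.3 | 97.0 -5.4 | 73.0
54.0 80.0 -4.3 | 96.0 -5.3 | 72.0
53.5 78.0 -4.3 | 95.0 -5.3 | 72.0
53.0 76.0 -4.1 | 92.0 -5.2 | 72.0
52.5 72.0 -3.7 | 88.0 -4.8 | 71.0
52.0 67.0 -3.3 | 80.0 -4.3 | 71.0
51.5 62.0 -2.7 | 72.0 -3.4 | 71.0
51.0 58.0 -2.5 | 65.0 -2.9 | 70.0
50.5 56.0 -2.3 | 61.0 -2.9 | 70.0
50.0 56.0 -2.5 | 64.0 -3.1 | 70.0
49.5 59.0 -2.7 | 70.0 -3.4 | 70.0
49.0 63.0 -3.0 | 75.0 -3.4 | 70.0
48.5 67.0 -3.3 | 79.0 -2.8 | 70.0
48.0 69.0 -3.3 | 80.0 -1.9 | 69.0
47.5 69.0 -3.2 | 77.0 -0.6 | 69.0
47.0 68.0 -2.7 | 75.0 0.8 | 69.0
46.5 65.0 -1.9 | 71.0 2.1 | 69.0
46.0 61.0 -0.9 | 68.0 3.1 | 69.0
45.5 57.0
[... 241 characters left out ...]
3.8 | 69.0
41.5 55.0 -0.1 | 87.0 -4.7 | 69.0
41.0 59.0 -1.3 | 89.0 -4.9 | 69.0
40.5 64.0 -2.3 | 90.0 -5.0 | 69.0
40.0 69.0 -2.9 | 90.0 -4.9 | 69.0
39.5 73.0 -3.3 | 90.0 -4.6 | 69.0
39.0 76.0 -3.5 | 90.0 -4.9 | 69.0
38.5 79.0 -4.1 | 90.0 -5.1 | 69.0
38.0 80.0 -4.2 | 90.0 -5.1 | 69.0
37.5 81.0 -4.2 | 90.0 -5.2 | 69.0
37.0 82.0 -4.1 | 90.0 -5.1 | 69.0
36.5 82.0 -4.4 | 89.0 -5.0 | 69.0
36.0 82.0 -4.5 | 89.0 -4.7 | 69.0
35.5 82.0 -4.2 | 88.0 -4.8 | 69.0
35.0 82.0 -4.5 | 87.0 -4.6 | 69.0
34.5 82.0 -4.3 | 86.0 -4.5 | 69.0
34.0 82.0 -4.2 | 85.0 -4.7 | 69.0
33.5 82.0 -4.1 | 84.0 -4.3 | 69.0
[[514.35362543 232.31101723]] -0.15704100667540566 0.29608841960046234
-0.12260450448489091 0.29645889611234927
```

>>> {"name": "jog_arm", "arguments": {
  "commands": [
    {"slide": [0,35,0],"turn": 0,"hand": 0.3},
    {"slide": [0,30,0],"turn": 0,"hand": 0.3},
    {"slide": [0,10,0],"turn": 0,"hand": 0.3},
    {"slide": [0,0,0],"turn": 0,"hand": 0.3},
    {"slide": [0,0,0],"turn": 0,"hand": 0.3}
  ]
}}

```text
clock: 29.98
eef_pos: [0.4933, -0.3322, 0.1311]
eef_rot: [-0.0, 0.609, 0.793, 0.0]
wrist_force: [-0.4, 0.6, -0.3]
grip_width: 0.701
grasp_force: 0.0
```

```bash
python3 - <<'E'
from pan import *
s=st();c=snap('wrist','w21')
zs=np.arange(.056,.024,-.0005)
D=prof(c,.0085,zs)
print(*['%.1f:%d/%.1f'%(z*1e3,d[1],d[2]-d[0]) for z,d in zip(zs,D)])
V=c['view'];o=-V[:3,:3].T@V[:3,3];print((o[:2]-C0)@ex,o[2])
# fit by template: vary x (offset of pointer) -> colour-centre z in each view must agree
zs=np.arange(.062,.024,-.0002)
for x in np.arange(.0085,.000,-.001):
    r=[]
    for n in('w19','w20','w21'):
        q=prof(load(n),x,zs);b=q[:,2]-q[:,0];base=np.median(b);w=np.clip(b-base-2.5,0,None);r.append((w*zs).sum()/w.sum()*1e3)
    print('%.4f'%x,np.round(r,2),np.std(r).round(2))
for e in brass(c,60): print(np.round(e[0],1),np.round(e[1],1))
print([to(s,[*T,.2]) for T in [(.4860,.3212),(.5620,.3050)]])
E
```

```text
t 29.98 p [ 493.3 -332.2  131.1] yaw 105.0 z [-4.e-04  6.e-04 -1.e+00] F [-0.4  0.6 -0.3] w 0.701 g 0.0
56.0:81/-4.3 55.5:81/-4.3 55.0:80/-4.3 54.5:79/-4.3 54.0:78/-4.3 53.5:76/-4.1 53.0:74/-3.9 52.5:71/-3.7 52.0:67/-3.3 51.5:64/-3.1 51.0:62/-2.9 50.5:59/-2.7 50.0:58/-2.9 49.5:57/-2.7 49.0:56/-2.9 48.5:57/-2.7 48.0:57/-2.5 47.5:56/-2.5 47.0:56/-2.5 46.5:54/-2.4 46.0:53/-1.9 45.5:51/-1.6 45.0:49/-1.1 44.5:48/-0.8 44.0:47/-0.3 43.5:46/0.2 43.0:46/0.7 42.5:46/1.2 42.0:46/1.5 41.5:46/1.7 41.0:46/2.3 40.5:47/2.4 40.0:47/2.4 39.5:47/2.5 39.0:47/2.1 38.5:48/1.9 38.0:50/1.5 37.5:51/1.1 37.0:53/0.1 36.5:56/-0.4 36.0:59/-1.1 35.5:62/-1.5 35.0:65/-2.2 34.5:68/-2.7 34.0:70/-2.9 33.5:73/-3.5 33.0:75/-3.5 32.5:77/-3.6 32.0:78/-3.8 31.5:79/-4.0 31.0:80/-3.9 30.5:80/-4.4 30.0:80/-4.5 29.5:80/-4.5 29.0:80/-4.7 28.5:81/-5.0 28.0:81/-5.1 27.5:81/-5.2 27.0:81/-5.2 26.5:81/-5.5 26.0:81/-5.7 25.5:81/-5.8 25.0:81/-6.1 24.5:81/-6.5
-0.08273603636644138 0.2955919333602444
0.0085 [43.57 45.46 40.19] 2.18
0.0075 [45.53 46.95 42.95] 1.65
0.0065 [47.44 48.48 45.8 ] 1.1
0.0055 [49.36 49.99 48.59] 0.58
0.0045 [51.27 51.49 48.53] 1.35
0.0035 [51.61 53.03 38.75] 6.42
0.0025 [42.95 52.71 33.94] 7.67
0.0015 [37.49 45.09 32.98] 5.0
0.0005 [35.05 39.72 31.15] 3.5
[403.2 200.6] [21. 28.]
[422.  120.4] [74.3 84.4]
[array([633.2, 161.6, -68.5]), array([598. , 230.9, -68.6])]
```

The three views give a pan sink of about 11.5 mm, with the pointer still above the upper line, so a third weight is needed and should bring it to about 15.5 mm.

>>> {"name": "jog_arm", "arguments": {
  "commands": [
    {"slide": [20,5,-25],"turn": 0,"hand": 0.3},
    {"slide": [20,5,-25],"turn": 0,"hand": 0.3},
    {"slide": [20,5,-22],"turn": 0,"hand": 0.3},
    {"slide": [39,10,0],"turn": 0,"hand": 0.3},
    {"slide": [39,10,0],"turn": 0,"hand": 0.3},
    {"slide": [39,10,0],"turn": 0,"hand": 0.3},
    {"slide": [39,10,0],"turn": 0,"hand": 0.3},
    {"slide": [39,10,0],"turn": 0,"hand": 0.3},
    {"slide": [39,10,0],"turn": 0,"hand": 0.3},
    {"slide": [39,10,0],"turn": 0,"hand": 0.3},
    {"slide": [39,10,0],"turn": 0,"hand": 0.3},
    {"slide": [39,10,0],"turn": 0,"hand": 0.3}
  ]
}}

```text
clock: 31.03
eef_pos: [0.4881, 0.0913, 0.2036]
eef_rot: [0.0, 0.611, 0.792, -0.0]
wrist_force: [1.1, 0.0, -0.1]
grip_width: 0.698
grasp_force: 0.0
```

>>> {"name": "jog_arm", "arguments": {
  "commands": [
    {"slide": [39,10,0],"turn": 0,"hand": 0.3},
    {"slide": [39,10,0],"turn": 0,"hand": 0.3},
    {"slide": [39,10,0],"turn": 0,"hand": 0.3},
    {"slide": [39,10,10],"turn": 0,"hand": 0.3},
    {"slide": [30,10,20],"turn": 0,"hand": 0.3},
    {"slide": [10,5,30],"turn": 0,"hand": 0.3},
    {"slide": [0,0,35],"turn": 0,"hand": 0.3},
    {"slide": [0,0,20],"turn": 0,"hand": 0.3},
    {"slide": [0,0,0],"turn": 0,"hand": 0.3},
    {"slide": [0,0,0],"turn": 0,"hand": 0.3}
  ]
}}

```text
clock: 31.87
eef_pos: [0.4916, 0.2932, 0.0881]
eef_rot: [-0.0, 0.61, 0.792, -0.001]
wrist_force: [0.3, -0.2, 0.2]
grip_width: 0.7
grasp_force: 0.0
```

```bash
python3 - <<'E'
from h import *
c=snap('wrist','w22');s=st()
for e in brass(c):
    p=onz(c,e[0],.014); print(np.round(e[0],1),np.round(e[1],1),p.round(4),'go',to(s,p))
E
```

```text
t 31.92 p [492.3 294.   89.4] yaw 104.8 z [ 4.e-04 -0.e+00 -1.e+00] F [ 0.4 -0.7  0.1] w 0.699 g 0.0
[386.6 218. ] [62.1 64.9] [0.5614 0.3059 0.014 ] go [-6.1 69.7 75.4]
[285.4 167.4] [65.3 65.7] [0.486  0.3219 0.014 ] go [28.6  0.9 75.4]
```

>>> {"name": "jog_arm", "arguments": {
  "commands": [
    {"slide": [10,0.5,25],"turn": 0,"hand": 0.3},
    {"slide": [10,0.5,25],"turn": 0,"hand": 0.3},
    {"slide": [8.5,0,25],"turn": 0,"hand": 0.3},
    {"slide": [0,0,15],"turn": 0,"hand": 0.3},
    {"slide": [0,0,10],"turn": 0,"hand": 0.3},
    {"slide": [0,0,4],"turn": 0,"hand": 0.3},
    {"slide": [0,0,0],"turn": 0,"hand": 0.4},
    {"slide": [0,0,0],"turn": 0,"hand": 0.5},
    {"slide": [0,0,0],"turn": 0,"hand": 0.6},
    {"slide": [0,0,0],"turn": 0,"hand": 0.6},
    {"slide": [0,0,0],"turn": 0,"hand": 0.6}
  ],
  "squeeze": 40
}}

```text
clock: 32.83
eef_pos: [0.4865, 0.3223, -0.0138]
eef_rot: [0.001, 0.61, 0.792, 0.001]
wrist_force: [-0.9, -1.9, 8.2]
grip_width: 0.486
grasp_force: 40.1
```

>>> {"name": "jog_arm", "arguments": {
  "commands": [
    {"slide": [0,0,-2],"turn": 0,"hand": 0.6},
    {"slide": [0,0,-8],"turn": 0,"hand": 0.6},
    {"slide": [0,0,-25],"turn": 0,"hand": 0.6},
    {"slide": [0,0,-40],"turn": 0,"hand": 0.6},
    {"slide": [0,0,-40],"turn": 0,"hand": 0.6},
    {"slide": [0,0,-40],"turn": 0,"hand": 0.6},
    {"slide": [-25,-3,-30],"turn": 0,"hand": 0.6},
    {"slide": [-35,-3,-15],"turn": 0,"hand": 0.6},
    {"slide": [-40,-4,0],"turn": 0,"hand": 0.6},
    {"slide": [-40,-4,0],"turn": 0,"hand": 0.6},
    {"slide": [-40,-4,0],"turn": 0,"hand": 0.6},
    {"slide": [-40,-4,0],"turn": 0,"hand": 0.6}
  ]
}}

```text
clock: 33.83
eef_pos: [0.5205, 0.1023, 0.1856]
eef_rot: [0.0, 0.61, 0.793, 0.0]
wrist_force: [0.8, -0.2, -2.0]
grip_width: 0.483
grasp_force: 41.0
```

```bash
python3 - <<'E'
from h import *
s=st();c=snap('wrist','w23')
for e in brass(c): print(np.round(e[0],1),np.round(e[1],1),e[2])
h=cv2.cvtColor(c['img'],cv2.COLOR_RGB2HSV);m=(h[...,1]<115)&(np.hypot(*(np.indices(h.shape[:2])-np.array([283,282])[:,None,None]))<26)
m=cv2.morphologyEx(m.astype(np.uint8),cv2.MORPH_OPEN,np.ones((3,3)));
k=max(cv2.findContours(m,cv2.RETR_EXTERNAL,2)[0],key=cv2.contourArea);print(cv2.fitEllipse(k))
print(to(s,[.5585,-.2537,.185]))
E
```

```text
t 33.83 p [520.5 102.3 185.6] yaw 104.9 z [ 1.2e-03  1.0e-04 -1.0e+00] F [ 0.8 -0.2 -2. ] w 0.483 g 41.0
[282.2 277.2] [101.5 104.3] 91.54314422607422
((282.0935363769531, 283.6873474121094), (36.45466613769531, 40.24168014526367), 90.24073028564453)
[-353.8  -54.6    0.7]
```

>>> {"name": "jog_arm", "arguments": {
  "commands": [
    {"slide": [-40,-6,0],"turn": 0,"hand": 0.6},
    {"slide": [-40,-6,0],"turn": 0,"hand": 0.6},
    {"slide": [-40,-6,0],"turn": 0,"hand": 0.6},
    {"slide": [-40,-6,0],"turn": 0,"hand": 0.6},
    {"slide": [-40,-6,0],"turn": 0,"hand": 0.6},
    {"slide": [-40,-6,0],"turn": 0,"hand": 0.6},
    {"slide": [-38,-6,10],"turn": 0,"hand": 0.6},
    {"slide": [-34,-6,20],"turn": 0,"hand": 0.6},
    {"slide": [-26,-4,20],"turn": 0,"hand": 0.6},
    {"slide": [-10,-1.6,25],"turn": 0,"hand": 0.6},
    {"slide": [0,0,15],"turn": 0,"hand": 0.6},
    {"slide": [0,0,0],"turn": 0,"hand": 0.6}
  ]
}}

```text
clock: 34.88
eef_pos: [0.5557, -0.2465, 0.0917]
eef_rot: [-0.002, 0.611, 0.792, -0.001]
wrist_force: [-0.4, 0.4, -1.4]
grip_width: 0.486
grasp_force: 41.0
```

>>> {"name": "jog_arm", "arguments": {
  "commands": [
    {"slide": [0,0,0],"turn": 0,"hand": 0.6},
    {"slide": [0,0,0],"turn": 0,"hand": 0.6}
  ]
}}

```text
clock: 35.05
eef_pos: [0.5589, -0.2451, 0.0961]
eef_rot: [0.001, 0.609, 0.793, 0.001]
wrist_force: [-0.5, 0.1, -0.4]
grip_width: 0.485
grasp_force: 41.0
```

```bash
sed -i 's/^HX=.*/HX=np.array([-.8,.0])\/1e3/' h.py; python3 - <<'E'
from h import *
s=st();print('to rod',err(s,[.5586,-.2537]))
E
```

```text
t 35.05 p [ 558.9 -245.1   96.1] yaw 104.9 z [ 0.0018 -0.     -1.    ] F [-0.5  0.1 -0.4] w 0.485 g 41.0
to rod [-7.4 -2.5]
```

>>> {"name": "jog_arm", "arguments": {
  "commands": [
    {"slide": [-3.5,-1.2,2],"turn": 0,"hand": 0.6},
    {"slide": [-3.5,-1.1,3],"turn": 0,"hand": 0.6},
    {"slide": [0,0,3],"turn": 0,"hand": 0.6},
    {"slide": [0,0,2],"turn": 0,"hand": 0.6},
    {"slide": [0,0,0],"turn": 0,"hand": 0.6},
    {"slide": [0,0,0],"turn": 0,"hand": 0.6}
  ]
}}

```text
clock: 35.55
eef_pos: [0.5575, -0.2532, 0.0844]
eef_rot: [-0.0, 0.61, 0.793, 0.0]
wrist_force: [0.5, 0.2, -1.6]
grip_width: 0.487
grasp_force: 41.0
```

```bash
python3 - <<'E'
from h import *
s=st();print('to rod',err(s,[.5586,-.2537]))
E
```

```text
t 35.55 p [ 557.5 -253.2   84.4] yaw 104.8 z [-3.e-04  2.e-04 -1.e+00] F [ 0.5  0.2 -1.6] w 0.487 g 41.0
to rod [0. 1.]
```

>>> {"name": "jog_arm", "arguments": {
  "commands": [
    {"slide": [0,0.8,0],"turn": 0,"hand": 0.6},
    {"slide": [0,0,1.5],"turn": 0,"hand": 0.6},
    {"slide": [0,0,1.5],"turn": 0,"hand": 0.6},
    {"slide": [0,0,1],"turn": 0,"hand": 0.6},
    {"slide": [0,0,1],"turn": 0,"hand": 0.6},
    {"slide": [0,0,0],"turn": 0,"hand": 0.6}
  ]
}}

```text
clock: 36.05
eef_pos: [0.5582, -0.2531, 0.0792]
eef_rot: [-0.0, 0.61, 0.792, -0.0]
wrist_force: [-0.3, -0.1, -0.9]
grip_width: 0.484
grasp_force: 41.0
```

>>> {"name": "jog_arm", "arguments": {
  "commands": [
    {"slide": [0,0,1.5],"turn": 0,"hand": 0.6},
    {"slide": [0,0,1.5],"turn": 0,"hand": 0.6},
    {"slide": [0,0,1.5],"turn": 0,"hand": 0.6},
    {"slide": [0,0,1.5],"turn": 0,"hand": 0.6},
    {"slide": [0,0,0],"turn": 0,"hand": 0.6}
  ]
}}

```text
clock: 36.47
eef_pos: [0.5581, -0.2531, 0.0731]
eef_rot: [-0.0, 0.61, 0.792, -0.0]
wrist_force: [-0.2, 0.4, -0.8]
grip_width: 0.484
grasp_force: 41.0
```

```bash
python3 - <<'E'
from h import *
s=st();print('to rod',err(s,[.5586,-.2537]))
c=snap('wrist','w24');g=cv2.cvtColor(c['img'],cv2.COLOR_RGB2GRAY);print(proj(c,[.5582,-.2537,.098]));print(g[262:312:3,264:303:3])
E
```

```text
t 36.47 p [ 558.1 -253.1   73.1] yaw 104.8 z [-5.e-04  2.e-04 -1.e+00] F [-0.2  0.4 -0.8] w 0.484 g 41.0
to rod [0.1 0.3]
[[281.7583437  278.04219595]]
[[105 106 106 107 105 105 106 103 105 105 105 104 101]
 [105 105 106 103  88  86  84  82  92 105 105 104 103]
 [105 105  93  63  57  57  56  58  57  66  90 104 102]
 [103  75  57  58  57  58  61  62  57  57  57  77 103]
 [ 93  58  56  60  93 114 115 112  92  65  56  58  90]
 [ 69  58  58  93 116 116 115 116 116 105  59  57  63]
 [ 57  57  69  86 115 116 115 114 116 106  70  56  56]
 [ 56  59  74  81  96 116 117 116 110  89  74  57  56]
 [ 56  58  75  83  83  90 100  96  87  83  75  57  56]
 [ 60  56  62  83  86  86  85  86  86  84  61  57  60]
 [ 81  56  58  71  85  88  89  88  84  66  57  57  83]
 [101  69  57  58  58  68  71  68  60  55  56  63 101]
 [103  99  74  58  57  57  57  58  58  57  78 100 103]
 [105 102 105  97  78  65  70  71  78  98 105 104 102]
 [104 102 103 105 104 104 104 105 106 106 104 106 104]
 [106 104 103 104 105 105 106 106 106 106 105 106 104]
 [107 105 102 104 105 105 105 106 106 105 104 105 105]]
```

>>> {"name": "jog_arm", "arguments": {
  "commands": [
    {"slide": [0,0,1.5],"turn": 0,"hand": 0.6},
    {"slide": [0,0,1.5],"turn": 0,"hand": 0.6},
    {"slide": [0,0,1.5],"turn": 0,"hand": 0.6},
    {"slide": [0,0,1.5],"turn": 0,"hand": 0.6},
    {"slide": [0,0,1.5],"turn": 0,"hand": 0.6},
    {"slide": [0,0,1.5],"turn": 0,"hand": 0.6},
    {"slide": [0,0,1],"turn": 0,"hand": 0.6},
    {"slide": [0,0,0],"turn": 0,"hand": 0.6}
  ]
}}

```text
clock: 37.18
eef_pos: [0.5582, -0.2531, 0.0632]
eef_rot: [-0.0, 0.61, 0.792, -0.0]
wrist_force: [0.7, 0.1, -1.0]
grip_width: 0.486
grasp_force: 41.0
```

>>> {"name": "jog_arm", "arguments": {
  "commands": [
    {"slide": [0,0,1],"turn": 0,"hand": 0.6},
    {"slide": [0,0,1],"turn": 0,"hand": 0.6},
    {"slide": [0,0,0],"turn": 0,"hand": 0.6}
  ]
}}

```text
clock: 37.43
eef_pos: [0.5582, -0.2532, 0.0613]
eef_rot: [-0.0, 0.61, 0.793, -0.0]
wrist_force: [1.2, 0.5, -1.9]
grip_width: 0.484
grasp_force: 41.0
```

>>> {"name": "jog_arm", "arguments": {
  "commands": [
    {"slide": [0,0,1],"turn": 0,"hand": 0.6},
    {"slide": [0,0,1],"turn": 0,"hand": 0.6},
    {"slide": [0,0,0],"turn": 0,"hand": 0.6}
  ]
}}

```text
clock: 37.68
eef_pos: [0.5583, -0.2532, 0.0594]
eef_rot: [0.0, 0.61, 0.793, 0.0]
wrist_force: [-0.0, -0.2, -0.3]
grip_width: 0.485
grasp_force: 41.1
```

>>> {"name": "jog_arm", "arguments": {
  "commands": [
    {"slide": [0,0,1],"turn": 0,"hand": 0.6},
    {"slide": [0,0,0.7],"turn": 0,"hand": 0.6},
    {"slide": [0,0,0],"turn": 0,"hand": 0.6}
  ]
}}

```text
clock: 37.93
eef_pos: [0.5584, -0.2532, 0.0577]
eef_rot: [0.0, 0.61, 0.793, 0.0]
wrist_force: [-0.3, -0.3, -0.3]
grip_width: 0.481
grasp_force: 41.1
```

>>> {"name": "jog_arm", "arguments": {
  "commands": [
    {"slide": [0,0,0],"turn": 0,"hand": 0.6},
    {"slide": [0,0,0],"turn": 0,"hand": 0.6}
  ]
}}

```text
clock: 38.1
eef_pos: [0.5584, -0.2532, 0.0578]
eef_rot: [0.0, 0.61, 0.793, 0.0]
wrist_force: [-0.7, 0.0, 0.2]
grip_width: 0.485
grasp_force: 41.1
```

```bash
python3 - <<'E'
from h import *
s=st();print(err(s,[.5586,-.2537]))
c=snap('wrist','w25')
for e in brass(c,60): print(np.round(e[0],1),np.round(e[1],1))
E
```

```text
t 38.10 p [ 558.4 -253.2   57.8] yaw 104.8 z [ 1.e-04 -0.e+00 -1.e+00] F [-0.7  0.   0.2] w 0.485 g 41.1
[0.2 0.1]
[281.9 274.8] [100.1 135.5]
```

>>> {"name": "jog_arm", "arguments": {
  "commands": [
    {"slide": [0,0,0],"turn": 0,"hand": 0.5},
    {"slide": [0,0,0],"turn": 0,"hand": 0.45},
    {"slide": [0,0,0],"turn": 0,"hand": 0.4},
    {"slide": [0,0,0],"turn": 0,"hand": 0.3},
    {"slide": [0,0,0],"turn": 0,"hand": 0.3}
  ]
}}

```text
clock: 38.57
eef_pos: [0.5583, -0.2532, 0.0578]
eef_rot: [0.0, 0.61, 0.793, 0.0]
wrist_force: [-0.6, 0.2, 1.2]
grip_width: 0.7
grasp_force: 0.0
```

>>> {"name": "jog_arm", "arguments": {
  "commands": [
    {"slide": [0,0,-10],"turn": 0,"hand": 0.3},
    {"slide": [0,0,-20],"turn": 0,"hand": 0.3},
    {"slide": [0,0,-30],"turn": 0,"hand": 0.3},
    {"slide": [0,0,-14],"turn": 0,"hand": 0.3},
    {"slide": [-30,-10,0],"turn": 0,"hand": 0.3},
    {"slide": [-26,-30,0],"turn": 0,"hand": 0.3},
    {"slide": [0,-40,0],"turn": 0,"hand": 0.3},
    {"slide": [0,-40,0],"turn": 0,"hand": 0.3},
    {"slide": [0,0,0],"turn": 0,"hand": 0.3},
    {"slide": [0,0,0],"turn": 0,"hand": 0.3},
    {"slide": [0,0,0],"turn": 0,"hand": 0.3}
  ]
}}

```text
clock: 39.48
eef_pos: [0.4574, -0.3381, 0.1327]
eef_rot: [0.001, 0.61, 0.792, 0.0]
wrist_force: [-0.0, -0.3, 0.2]
grip_width: 0.698
grasp_force: 0.0
```

```bash
python3 - <<'E'
from pan import *
s=st();c=snap('wrist','w26')
zs=np.arange(.062,.024,-.0005)
D=prof(c,.0085,zs)
print(*['%.1f:%d/%.1f'%(z*1e3,d[1],d[2]-d[0]) for z,d in zip(zs,D)])
V=c['view'];o=-V[:3,:3].T@V[:3,3];k=(o[2]-.045)/(.0085-(o[:2]-C0)@ex);print('slope',k)
b=D[:,2]-D[:,0];w=np.clip(b-np.median(b)-2.5,0,None);za=(w*zs).sum()/w.sum()*1e3
print('apparent',za,'true',za+4.17*k)
for e in brass(c,60): print(np.round(e[0],1),np.round(e[1],1),onz(c,e[0],.07),bush_z(c,e[0]))
E
```

```text
t 39.48 p [ 457.4 -338.1  132.7] yaw 104.8 z [ 1.6e-03 -5.0e-04 -1.0e+00] F [-0.  -0.3  0.2] w 0.698 g 0.0
62.0:83/-4.7 61.5:83/-4.5 61.0:83/-4.3 60.5:83/-4.4 60.0:82/-4.4 59.5:82/-4.5 59.0:83/-4.3 58.5:82/-4.5 58.0:82/-4.6 57.5:82/-4.5 57.0:82/-4.5 56.5:82/-4.4 56.0:82/-4.5 55.5:82/-4.3 55.0:81/-4.3 54.5:81/-4.4 54.0:80/-4.2 53.5:78/-4.1 53.0:76/-4.1 52.5:72/-3.7 52.0:67/-3.5 51.5:63/-3.1 51.0:58/-2.5 50.5:56/-2.4 50.0:56/-2.4 49.5:58/-2.5 49.0:62/-2.8 48.5:65/-3.0 48.0:67/-3.1 47.5:67/-3.1 47.0:64/-3.1 46.5:61/-2.9 46.0:58/-2.7 45.5:56/-2.5 45.0:56/-2.4 44.5:58/-2.5 44.0:61/-2.8 43.5:64/-2.8 43.0:66/-2.7 42.5:67/-2.5 42.0:67/-2.0 41.5:64/-1.4 41.0:61/-0.5 40.5:58/0.0 40.0:54/1.2 39.5:52/1.6 39.0:50/1.9 38.5:49/2.1 38.0:49/1.7 37.5:51/1.2 37.0:54/0.4 36.5:58/-0.8 36.0:62/-1.9 35.5:66/-2.6 35.0:70/-3.1 34.5:74/-3.6 34.0:77/-3.9 33.5:78/-4.3 33.0:80/-4.3 32.5:81/-4.4 32.0:81/-4.5 31.5:81/-4.3 31.0:81/-4.5 30.5:81/-4.4 30.0:81/-4.3 29.5:82/-4.3 29.0:82/-4.3 28.5:82/-4.5 28.0:82/-4.4 27.5:82/-4.5 27.0:82/-4.3 26.5:82/-4.5 26.0:82/-4.5 25.5:82/-4.5 25.0:82/-4.5 24.5:82/-4.6
slope 1.9766208194338655
apparent 38.75352112676054 true 46.996029943799755
[451.5 202.6] [20.7 29.4] [ 0.56011917 -0.30233927  0.07      ] 0.04917754422859841
[482.8 126.5] [ 76.8 100.1] [ 0.56035071 -0.25304276  0.07      ] 0.0640317015925492
```

Both long lines now show, at 50.4 and 45.3 mm, and the parallax-corrected pointer stands at about 47 mm, between them. The gripper is clear, so I'm handing in.

```bash
python3 -c "
from workcell import job
print(job.hand_in())"
```

```text
the job is handed in; nothing more can be done
None
```

Three brass weights are threaded on the straightened rod and centred on the pan. The pointer reads about 16 mm of sink, between the 13 and 18 mm long lines, the fourth weight is untouched on its mat, and the job was handed in at about 39.5 s.

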